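# Tip the spent cells into the collecting hopper and cover it

## Task

Carry the aluminium tray of spent cells to the collecting hopper, tip it so that all four cells go in, and set the empty tray back down upright on the worktop, clear of the hopper. Then put the cover plate on the hopper, over its two locating pins, until it lies flush on the rim, and let go. Leave the other things on the worktop where they are.

Things in the scene. Friction and masses are not known exactly. Their poses are not given: they have to be found in the camera images.
- tray_grip (a point): Centre of the loose aluminium tray's upright grip fin, 82 mm above the tray's underside. Tray: 88 mm wide (x), 180 mm long (y from -95 to +85 mm of here), z up; side walls and back wall (+y end) 34 mm high; 0.3 to 0.5 kg loaded. Fin: 10 mm thick (x), 70 mm long (y), its top 20 mm above this point; pinch it across x, leaning as you like along y. It stays put in a firm grip.
- tray_spout (a point): Middle of the lip of the tray's spout, its -y end, which has no end wall: at y = -95 mm, 67 mm below the grip point. The floor (3 mm) rises to it as a ramp, 12 mm over 40 mm. A divider 10 mm thick, 30 mm high under the fin makes two lanes 36 mm wide. The cells slide out when the spout end is tipped down by 50 to 80 degrees; a grasp that leans over the back end gives the wrist that range.
- round_cell_a_center (a point): Centre of a round spent cell, 15 mm diameter, 50 mm long (its y), at first lying lengthwise in the tray's -x lane.
- round_cell_b_center (a point): Centre of a second round spent cell, same size, at first in the tray's +x lane.
- block_cell_a_center (a point): Centre of a block-shaped spent cell, 18 x 27 x 48 mm (its x, y, z), at first lying lengthwise in the tray's -x lane.
- block_cell_b_center (a point): Centre of a second block-shaped spent cell, same size, at first in the tray's +x lane.
- hopper_mouth (a point): Centre of the hopper's open mouth, at rim height, 110 mm above the worktop. The hopper is a fixed grey sheet-metal box; mouth 130 x 130 mm, its inclined floor 7 to 40 mm above the worktop, rim flanges 186 mm (x) by 150 mm (y) over all. x runs along the line of its two pins, roughly away from the robot; y is to the left; z up.
- hopper_pin_far (a point): Foot (at rim height) of the +x locating pin, 80 mm from the mouth's centre; the pin is 10 mm in diameter, stands 15 mm above the rim and has a slightly rounded end.
- hopper_pin_near (a point): Foot of the equal -x locating pin, 80 mm from the mouth's centre.
- cover_grip (a point): Centre of the handle bar of the loose cover plate, 35 mm above the plate's underside. Plate: aluminium, 184 mm (x) by 150 mm (y) by 5 mm, 0.25 to 0.5 kg, at first flat on the worktop. Bar: 70 mm long (x), 12 mm wide (y), 10 mm high, on posts at x = +-27 mm, 25 mm clear above the plate; pinch it across y. Seated, this point is 35 mm above the rim; on top of the pins, 50 mm.
- cover_hole (a point): Centre, at the underside, of the plate's round hole, 11.5 mm, at x = -80 mm of the handle. Either way round fits the pins.
- cover_slot (a point): Centre, at the underside, of the plate's slot, 15.5 mm along x and 11.5 mm across, at x = +80 mm of the handle.
- tin: Small round tin, 64 mm diameter, 42 mm high, a bystander; origin at the centre of its underside.
- mug: Mug, 97 mm high, a bystander; origin at the centre of its underside.
Things that resemble listed ones, but are neither listed nor needed, are in the scene too. Leave any orange look-alike of the part that bears tray_grip alone.

How it is judged:
By the outcome, as a careful person would: the job done as asked, in the order asked, and still so for the second after the job is handed in, with the robot touching nothing.
It also fails if it takes over 64 s, if anything falls off the work surface, if the arm or the gripper's body presses on something with over 40 N, if the wrist force passes 120 N, or if a joint passes its speed limit or range.

## Robot

A 7-joint arm with a two-finger parallel gripper is mounted at the origin on a cart in front of the work surface, level with it; the furniture and walls round the work are solid. World frame = base frame: x ahead of the robot, y to its left, z up, the work surface at z = 0. Lengths are in m, angles in rad, forces in N, time in s.
With the tool pointing down it reaches from about 0.425 to 0.925 m from the base axis. Payload 6.8 kg.
Tool frame: the origin (TCP) lies at the very end of the fingers, on their centre line; the grasp point (between the pads) lies 19 mm behind it; y points along the fingers, z is the direction in which the jaws open and shut, and the axes are right-handed (so a half turn about y gives the same grasp; the last joint's range is limited). The gripper opens to 85 mm and grips with 20 to 120 N. Pads are 22 mm wide; open, the fingers measure 114 mm over their backs; the gripper's body (76 mm by 85 mm) begins 54 mm behind the grasp point. The pads swing forward as they close: fully open they stand 13 mm farther back than shut.
Start: joints at [-1.361, 0.477, 0.022, 1.555, -0.011, 1.109, -0.083], TCP at [0.211, 0.641, 0.231] pointing down, gripper open.
Joint ranges: [-2.96, 2.96], [-0.34, 2.1], [-1.41, 1.46], [0.24, 2.44], [-1.37, 4.51], [0.17, 1.92], [-2.96, 2.96]. Speed limits (rad/s): [2.39, 2.39, 3.14, 3.14, 3.14, 3.14, 3.14].

## Interface

Orientations are given as a unit quaternion [w, x, y, z].
In Python, from station import * gives the robot as it stands.
- The arm moves only by the shell command python3 -m jog 'ROWS' [OPENING] [FORCE]. ROWS is JSON, a list of rows, each a list of 2 entries, a list of its own where there are three numbers: the shift along the tool's x, y, z in mm, then the turn about the tool's y in rad. A call has 1 to 20 rows; each row is the pose to reach, as a shift and turn from the pose commanded when the call began, along the tool's axes at that moment; what a row does not reach only later rows make up. A row lasts 1/12 s, in which the tool goes at most 41.7 mm and 7.16 degrees, less where a joint would pass 70% of its speed; a pose out of reach is approached as far as the arm can. A call with a gripper value outside its range is refused whole. OPENING is the finger opening in mm, from 0 to 85.4, set as the call begins (- or left out, the last holds). The fingers move at their own pace and stop on an object; FORCE is the grip in N (left out, the last holds). Time passes only in rows, so rows that repeat a pose let the fingers close. It gives the time, the measured TCP pose, the force and the opening at its end, in the units of the state.
- get_obs(): the state, without advancing time (a new reading comes with each control period).
- read_camera(name): name is "scene" or "top"; returns a dict with "img" (420x560x3 uint8, red, green, blue), "depth" (420x560 float32, m along the optical axis (not along the pixel's ray), 0 where there is no reading), "fx", "fy", "cx", "cy" (pixels), "rvec" (rotation vector, rad) and "tvec" (3), from world to camera coordinates, as OpenCV has them. Camera axes: x right, y down, z forward; pixel columns grow to the right and rows downward; lengths in m; the calibration is good to about 2 mm. A picture is of the moment at which its call begins.
- hand_in(): hands the job in, once; it reports no verdict.
The state is a dict: "t": time; "q": joint angles; "joint_vel": joint speeds; "joint_torque": joint torques, N m; "eef_pos": TCP position; "tool_rot": TCP orientation; "contact_force": force on the tool from outside, world axes, zero at the start; "torque": the same for the moment, N m; "gripper_width": opening from 0.0 (shut) to 1.0 (fully open).
Only numpy, scipy, OpenCV 4.12 (cv2) and the standard library are available. Lean on these libraries where they do the work, as an engineer would, in place of code of your own. Each camera call takes 0.05 s, during which the arm holds its last target.

## Working session

There is one attempt and no reset: what is moved stays moved. The work goes in short steps, Python scripts to look and compute and a shell command to move; the robot and the scene stay as the last step left them, time stands still between calls to the robot, and variables do not carry over. Pictures are saved under pics/ and viewed, and the job is handed in when it is done.

```bash
ls; mkdir -p pics
python3 - <<'E'
from station import *
import cv2
o=get_obs()
for k,v in o.items(): print(k,v)
for n in("scene","top"):
    c=read_camera(n); cv2.imwrite(f"pics/{n}0.png",cv2.resize(c["img"][:,:,::-1],(800,600)))
    print(n,c["fx"],c["cx"],c["cy"],c["rvec"],c["tvec"])
E
```

```text
pics
t 0.0
q [-1.36111157  0.47775667  0.02235702  1.55644429 -0.01146414  1.10930848
 -0.0831205 ]
joint_vel [ 0.00326093 -0.00012077  0.00034356  0.00129113  0.00038958  0.00016347
 -0.00023099]
joint_torque [-4.47925877e-04 -5.96452868e+01  1.60805661e+00 -2.81191188e+01
  1.25264993e-02  9.30552604e-03  1.46150126e-05]
eef_pos [0.21076282 0.64063292 0.23035821]
tool_rot [-0.6975682   0.69883036 -0.11192075  0.11184132]
contact_force [ 0.24404261  0.37653271 -0.60295672]
torque [-0.02455489 -0.00719471  0.02850816]
gripper_width 1.0001494139496347
scene 533.7369023947053 282.14420385908033 206.92114638583496 [ 0.60224248 -2.39003547  1.45463106] [0.57128335 0.10089867 1.60118947]
top 392.56090565159656 281.6818231640622 208.09418945665138 [ 2.14584735 -2.19406865  0.08290019] [0.24817722 0.53297371 1.09574271]
```

View pics/scene0.png

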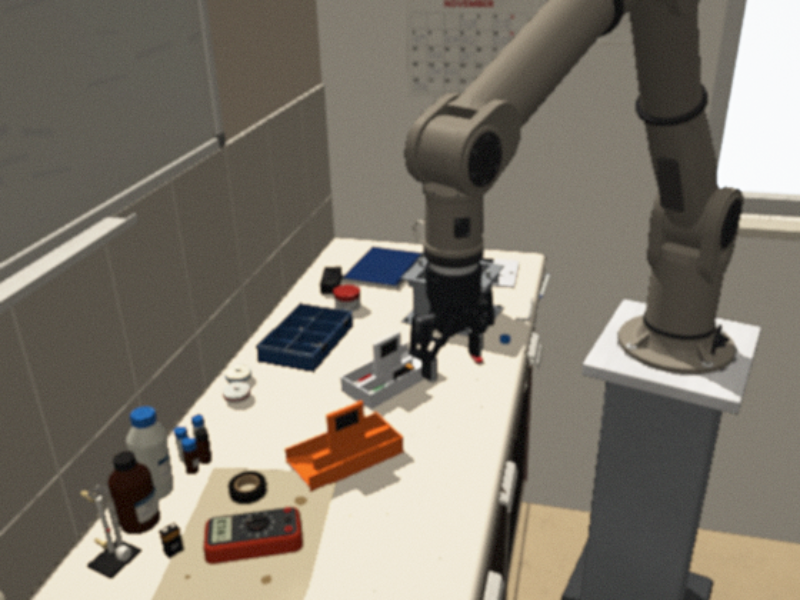

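View pics/top0.png

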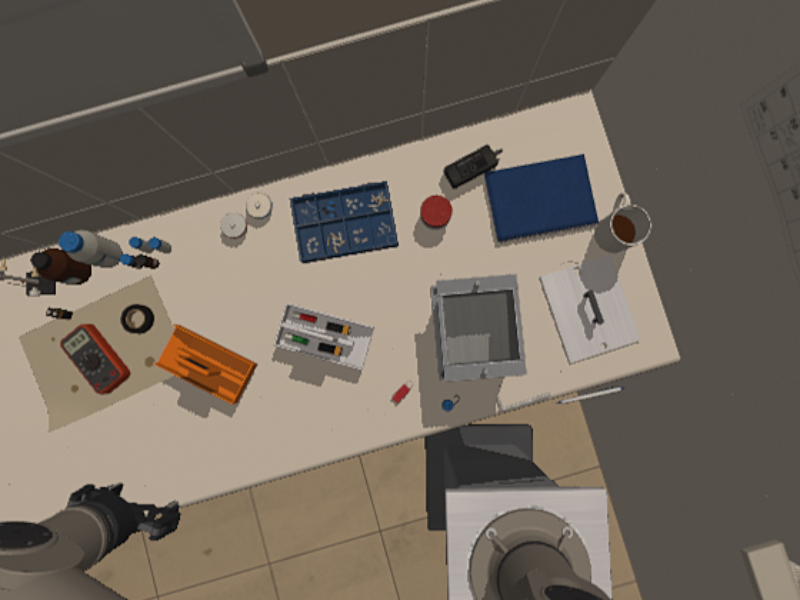

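```bash
cat > h.py <<'E'
from station import *
import cv2,numpy as np
from scipy.spatial.transform import Rotation as R
def cam(n):
    c=read_camera(n); c["R"]=cv2.Rodrigues(np.array(c["rvec"],float))[0]; c["t"]=np.array(c["tvec"]).ravel(); return c
def px2w(c,u,v,z=None):
    r=np.array([(u-c["cx"])/c["fx"],(v-c["cy"])/c["fy"],1.])
    o=-c["R"].T@c["t"]; d=c["R"].T@r
    if z is None: return o+d*c["depth"][int(round(v)),int(round(u))]
    return o+d*(z-o[2])/d[2]
def w2px(c,p):
    q=c["R"]@np.asarray(p,float)+c["t"]; return np.array([c["fx"]*q[0]/q[2]+c["cx"],c["fy"]*q[1]/q[2]+c["cy"]])
def crop(c,u0,v0,w,h,s,name):
    im=c["img"][v0:v0+h,u0:u0+w,::-1]
    im=cv2.resize(im,None,fx=s,fy=s,interpolation=cv2.INTER_CUBIC)
    cv2.imwrite("pics/"+name,im)
def tool():
    o=get_obs(); q=o["tool_rot"]; return np.array(o["eef_pos"]),R.from_quat([q[1],q[2],q[3],q[0]]).as_matrix(),o
E
python3 - <<'E'
from h import *
c=cam("top"); print(-c["R"].T@c["t"])
crop(c,185,200,90,70,8,"tray.png"); crop(c,290,180,90,90,6.6,"hop.png"); crop(c,370,175,85,85,7,"cov.png")
np.savez("top0.npz",**c)
E
```

```text
[0.43886174 0.22350899 1.14181833]
```

View pics/tray.png

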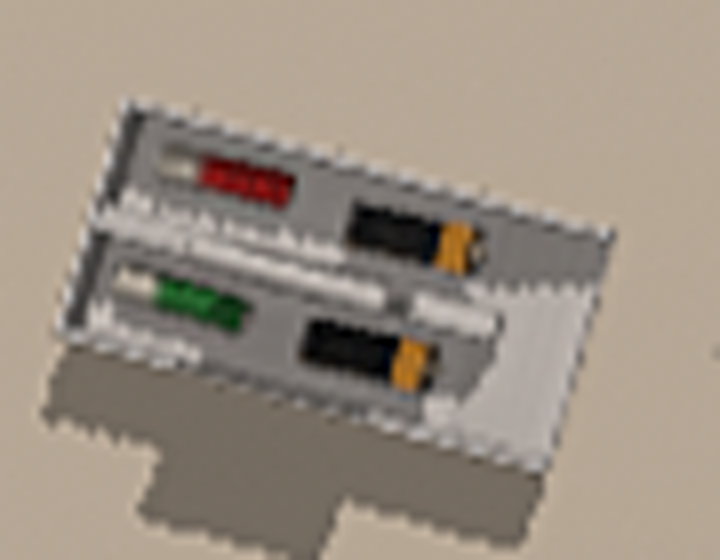

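View pics/hop.png

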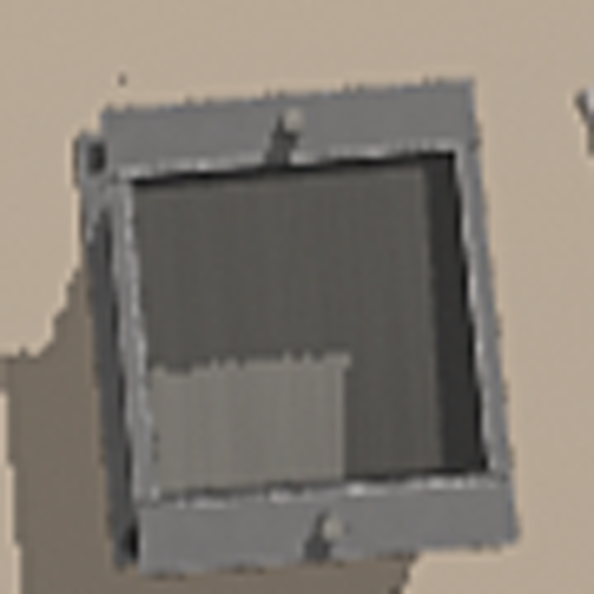

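View pics/cov.png

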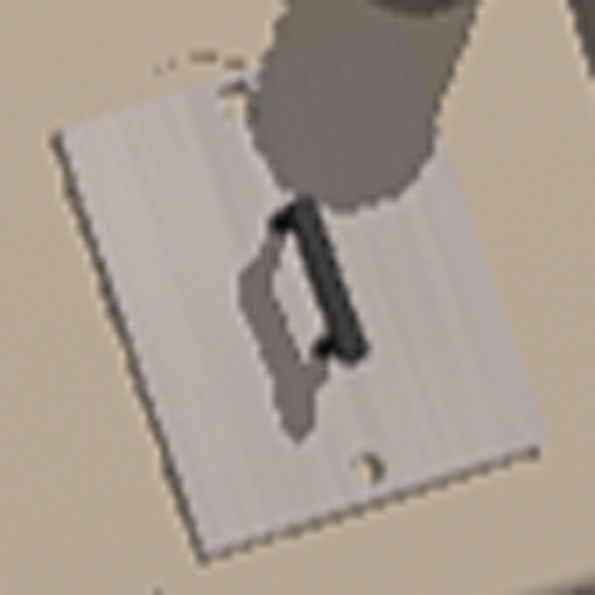

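The silver tray with cells (800×600 top view, about 325,337) is the listed one; the orange one (205,365) is empty and the look-alike. The silver tray's spout ramp is at its right end (crop 560,370), facing the hopper. The hopper is at (480,327) with pins at crop (290,120) and (330,525). The cover is at (590,312), bar crop (330,280).

The moves only shift and spin about tool y, so tipping needs a lean. I'll test what an out-of-reach pose does, in free air.

```bash
python3 - <<'E'
import numpy as np
from h import *
c=dict(np.load("top0.npz"))
def p(n,u,v,z): print(n,px2w(c,u,v,z).round(4),px2w(c,u,v).round(4))
# crop coords-> full
T=lambda x,y:(185+x/8,200+y/8); H=lambda x,y:(290+x/6.6,180+y/6.6); C=lambda x,y:(370+x/7,175+y/7)
for n,xy,z in[("bl top",(127,103),.034),("br top",(68,335),.034),("sp far",(612,235),.034),("sp near",(545,468),.034),("fin back",(190,240),.102),("fin front",(385,298),.102)]: p(n,*T(*xy),z)
for n,xy,z in[("pinfar",(291,120),.125),("pinnear",(332,527),.125),("c1",(103,108),.11),("c2",(472,82),.11),("c3",(518,540),.11),("c4",(140,570),.11)]: p(n,*H(*xy),z)
for n,xy,z in[("bar far",(305,203),.04),("bar near",(350,357),.04),("hole",(372,468),.005),("slot",(237,92),.005),("c nw",(55,135),.005),("sw",(203,558),.005),("se",(543,450),.005)]: p(n,*C(*xy),z)
E
python3 -m jog '[[[0,-40,0],0],[[0,-80,0],0],[[0,-120,0],0],[[0,-160,0],0],[[0,-200,0],0],[[0,-240,0],0],[[0,-280,0],0],[[0,-320,0],0],[[0,-360,0],0],[[0,-400,0],0],[[0,-440,0],0],[[0,-480,0],0]]'
python3 -c "
from h import *
p,r,o=tool();print(p,r.round(3),o['q'].round(3))"
```

```text
bl top [0.5292 0.4658 0.034 ] [0.5291 0.4655 0.0353]
br top [0.4476 0.4869 0.034 ] [0.4476 0.4865 0.0357]
sp far [0.4786 0.2944 0.034 ] [0.4798 0.2965 0.0012]
sp near [0.3975 0.3193 0.034 ] [0.3968 0.3211 0.0131]
fin back [0.4776 0.4301 0.102 ] [0.4777 0.4304 0.1004]
fin front [0.457  0.3656 0.102 ] [0.4571 0.3662 0.097 ]
pinfar [0.5522 0.0982 0.125 ] [0.5519 0.0986 0.1277]
pinnear [0.3928 0.0877 0.125 ] [0.3928 0.0876 0.1248]
c1 [0.5605 0.1714 0.11  ] [0.5733 0.1659 0.0012]
c2 [0.5675 0.0236 0.11  ] [0.5812 0.0024 0.0008]
c3 [0.3855 0.0127 0.11  ] [0.3854 0.0126 0.1095]
c4 [0.3769 0.1618 0.11  ] [0.3769 0.1618 0.1101]
bar far [ 0.5401 -0.1344  0.04  ] [ 0.5404 -0.1355  0.0366]
bar near [ 0.478  -0.1491  0.04  ] [ 0.4781 -0.1502  0.0368]
hole [ 0.4336 -0.1676  0.005 ] [ 4.336e-01 -1.693e-01 -1.000e-04]
slot [ 0.5903 -0.12    0.005 ] [ 0.5909 -0.1214  0.0006]
c nw [ 0.5741 -0.0439  0.005 ] [ 0.5735 -0.0428  0.0099]
sw [ 0.3984 -0.0968  0.005 ] [ 0.3981 -0.0988 -0.0022]
se [ 0.4394 -0.2377  0.005 ] [ 0.4394 -0.2403 -0.0013]
t: 1.15
eef_pos: [0.2057, 0.6268, 0.6456]
tool_rot: [0.715, -0.681, 0.109, -0.114]
contact_force: [0.2, -0.1, 0.9]
gripper_width: 0.999
[0.2056785  0.62680665 0.64558709] [[ 0.95   0.015  0.311]
 [-0.312  0.046  0.949]
 [-0.    -0.999  0.049]] [-1.562  0.398  0.41   0.804 -0.169  1.915  0.008]
```

```bash
python3 -m jog '[[[0,-40,0],0],[[0,-80,0],0],[[0,-120,0],0],[[0,-160,0],0],[[0,-200,0],0],[[0,-240,0],0]]'
python3 -c "
from h import *
p,r,o=tool();print(p,r.round(3),o['q'].round(3))"
python3 -m jog '[[[0,40,0],0],[[0,80,0],0],[[0,120,0],0]]'
python3 -c "
from h import *
p,r,o=tool();print(p,r.round(3),o['q'].round(3))"
```

```text
t: 1.65
eef_pos: [0.1561, 0.5541, 0.7673]
tool_rot: [0.779, -0.607, 0.1, -0.123]
contact_force: [0.2, -2.7, 2.7]
gripper_width: 0.997
[0.1560919  0.55411465 0.76727553] [[ 0.95   0.069  0.305]
 [-0.313  0.233  0.921]
 [-0.007 -0.97   0.243]] [-2.006  0.22   0.894  0.831 -0.217  1.916  0.007]
t: 1.9
eef_pos: [0.1641, 0.583, 0.6451]
tool_rot: [0.777, -0.609, 0.1, -0.122]
contact_force: [0.1, 0.1, 0.4]
gripper_width: 0.998
[0.16407034 0.58300287 0.64510598] [[ 0.951  0.067  0.303]
 [-0.311  0.228  0.923]
 [-0.007 -0.971  0.237]] [-2.115  0.148  0.869  1.18  -0.118  1.624 -0.031]
```

The lean persists in later in-reach moves, so leaning is possible this way. I'll fit a kinematic model to the poses seen so far, to plan within the joint ranges.

```bash
cat > fit.py <<'E'
from h import *
from scipy.optimize import least_squares
import itertools
Q=np.array([[-1.36111157,0.47775667,0.02235702,1.55644429,-0.01146414,1.10930848,-0.0831205],[-1.562,0.398,0.41,0.804,-0.169,1.915,0.008],[-2.006,0.22,0.894,0.831,-0.217,1.916,0.007],[-2.115,0.148,0.869,1.18,-0.118,1.624,-0.031]])
P=np.array([[0.21076282,0.64063292,0.23035821],[0.2056785,0.62680665,0.64558709],[0.1560919,0.55411465,0.76727553],[0.16407034,0.58300287,0.64510598]])
Rm=[R.from_quat([0.69883036,-0.11192075,0.11184132,-0.6975682]).as_matrix(),
np.array([[0.95,0.015,0.311],[-0.312,0.046,0.949],[0,-0.999,0.049]]),np.array([[0.95,0.069,0.305],[-0.313,0.233,0.921],[-0.007,-0.97,0.243]]),np.array([[0.951,0.067,0.303],[-0.311,0.228,0.923],[-0.007,-0.971,0.237]])]
def fk(x,s,q):
    c1,c7,h,L1,L2,L3,o1,o2,o3=x[:9]
    z=lambda a:R.from_euler('z',a).as_matrix(); y=lambda a:R.from_euler('y',a).as_matrix()
    A=z(s[0]*q[0]+c1)@y(q[1]); p=np.array([0,0,h])+A@np.array([o1,0,L1*0])
    A=A@z(s[1]*q[2]); p=p+A@np.array([o2,0,L1]); A=A@y(q[3])
    A=A@z(s[2]*q[4]); p=p+A@np.array([o3,0,L2]); A=A@y(q[5])@z(s[3]*q[6]+c7)
    p=p+A@np.array([0,0,L3])
    return p,A@np.array([[1,0,0],[0,0,-1],[0,1,0]]).T.T  # tool y = flange z
if __name__=="__main__":
    best=[]
    for s in itertools.product([1,-1],repeat=4):
      for c1 in (2.62,-.1,1.26):
        for c7 in (0,1.57,3.14,-1.57):
          def f(x):
            r=[]
            for q,p,m in zip(Q,P,Rm):
                a,b=fk(x,s,q); r+=list((a-p)*3)+list((b-m).ravel())
            return np.array(r+list(.01*x[6:9]))
          # flange z -> tool y
          x0=[1.26+1.36*s[0],c7,.3,.4,.4,.3,0,0,0]
          o=least_squares(f,x0); best.append((o.cost,s,o.x))
    best.sort(key=lambda b:b[0])
    for b in best[:6]: print(b[0],b[1],b[2].round(4))
    np.savez("fk.npz",x=best[0][2],s=best[0][1])
E
python3 fit.py
```

```text
0.0009699363423493961 (-1, -1, -1, -1) [-8.6200e-02  4.6277e+00  3.4200e-01  5.0240e-01  4.7730e-01  3.4200e-01
  6.1000e-03  1.0800e-02 -4.6000e-03]
0.0009699363423493961 (-1, -1, -1, -1) [-8.6200e-02  4.6277e+00  3.4200e-01  5.0240e-01  4.7730e-01  3.4200e-01
  6.1000e-03  1.0800e-02 -4.6000e-03]
0.0009699363423493961 (-1, -1, -1, -1) [-8.6200e-02  4.6277e+00  3.4200e-01  5.0240e-01  4.7730e-01  3.4200e-01
  6.1000e-03  1.0800e-02 -4.6000e-03]
0.0009699363423493994 (-1, -1, -1, -1) [-8.6200e-02  4.6277e+00  3.4200e-01  5.0240e-01  4.7730e-01  3.4200e-01
  6.1000e-03  1.0800e-02 -4.6000e-03]
0.0009699363423493994 (-1, -1, -1, -1) [-8.6200e-02  4.6277e+00  3.4200e-01  5.0240e-01  4.7730e-01  3.4200e-01
  6.1000e-03  1.0800e-02 -4.6000e-03]
0.0009699363423493994 (-1, -1, -1, -1) [-8.6200e-02  4.6277e+00  3.4200e-01  5.0240e-01  4.7730e-01  3.4200e-01
  6.1000e-03  1.0800e-02 -4.6000e-03]
```

Run:
```python
from h import *
c=dict(np.load("top0.npz"))
for u,v in[(470,50),(480,120),(520,200),(520,350),(540,410),(440,400),(100,30),(100,130),(300,80),(200,40)]: print(u,v,px2w(c,u,v).round(3))
```

```text
470 50 [ 0.867 -0.203  0.279]
480 120 [ 0.721 -0.243  0.223]
520 200 [ 0.522 -0.294  0.272]
520 350 [ 0.14  -0.395  0.051]
540 410 [ 0.018 -0.386  0.133]
440 400 [-0.346 -0.511 -0.874]
100 30 [0.781 0.511 0.552]
100 130 [0.739 0.698 0.16 ]
300 80 [0.878 0.178 0.112]
200 40 [0.826 0.38  0.43 ]
```

```bash
cat >> h.py <<'E'
def rep(target=None):
    p,r,o=tool(); ty=r[:,1]
    print("t",round(o["t"],2),"p",p.round(4),"q",np.round(o["q"],2),"tilt",np.degrees(np.arccos(-ty[2])).round(1),"d az",np.degrees(np.arctan2(ty[1],ty[0])).round(1),"y",ty.round(3),"z",r[:,2].round(3),"F",np.round(o["contact_force"],1),"g",round(o["gripper_width"],3))
    if target is not None: print("shift mm",(r.T@(np.array(target)-p)*1000).round(1))
E
python3 -c "
from h import *
rep([.125,.43,.25]);rep([.08,.27,.2])"
```

```text
t 1.9 p [0.1641 0.583  0.6451] q [-2.11  0.15  0.87  1.18 -0.12  1.62 -0.03] tilt 13.7 d az 73.5 y [ 0.067  0.228 -0.971] z [0.303 0.923 0.237] F [0.1 0.1 0.4] g 0.998
shift mm [  13.1  346.3 -246.8]
t 1.9 p [0.1641 0.583  0.6451] q [-2.11  0.15  0.87  1.18 -0.12  1.62 -0.03] tilt 13.7 d az 73.5 y [ 0.067  0.228 -0.971] z [0.303 0.923 0.237] F [0.1 0.1 0.4] g 0.998
shift mm [  20.3  355.4 -420. ]
```

```bash
python3 -m jog '[[[13,346,-247],0],[[13,346,-247],0],[[13,346,-247],0],[[13,346,-247],0],[[13,346,-247],0],[[13,346,-247],0],[[13,346,-247],0],[[13,346,-247],0],[[13,346,-247],0],[[13,346,-247],0],[[13,346,-247],0]]' >/dev/null
python3 -c "
from h import *
rep([.08,.27,.2])"
```

```text
t 2.82 p [0.1243 0.422  0.2451] q [-2.24 -0.15  0.73  2.26  0.21  0.78 -0.39] tilt 13.0 d az 72.5 y [ 0.067  0.214 -0.975] z [0.305 0.926 0.224] F [-0.2 -0.9  0.3] g 1.001
shift mm [   5.5    8.5 -164.4]
```

```bash
python3 -m jog '[[[5,8,-40],0],[[5,8,-80],0],[[5,8,-120],0],[[5,8,-160],0]]' >/dev/null
python3 -c "
from h import *
rep([.1,.33,.2])"
```

```text
t 3.15 p [0.0952 0.3207 0.2358] q [-1.91 -0.34  0.3   2.43  0.24  0.82 -0.5 ] tilt 13.5 d az 74.4 y [ 0.063  0.225 -0.972] z [0.301 0.925 0.234] F [0.9 1.  0.3] g 0.999
shift mm [ 2.1 37.3  1.7]
```

```bash
python3 -c "
from h import *
rep([.075,.25,.14])"
python3 -m jog '[[[3,25,-35],0],[[3,50,-70],0],[[3,75,-90],0],[[3,75,-90],0]]' >/dev/null
python3 -c "
from h import *
rep([.1,.33,.2])"
```

```text
t 3.15 p [0.0952 0.3207 0.2358] q [-1.91 -0.34  0.3   2.43  0.24  0.82 -0.5 ] tilt 13.5 d az 74.4 y [ 0.063  0.225 -0.972] z [0.301 0.925 0.234] F [0.9 1.  0.3] g 0.999
shift mm [  3.5  76.  -93.8]
t 3.48 p [0.0972 0.3027 0.2471] q [-1.35 -0.34 -0.12  2.43  0.    0.79 -0.21] tilt 15.1 d az 75.0 y [ 0.067  0.251 -0.966] z [0.297 0.919 0.26 ] F [-0.2 -0.6  0.2] g 1.003
shift mm [-5.  52.5 13.7]
```

Run:
```python
from h import *
c=dict(np.load("top0.npz")); s=.7
for u,v in[(0,545),(290,457),(430,428),(560,392),(445,490),(608,490),(446,600),(425,430),(425,525),(350,500)]: print(u,v,px2w(c,u*s,v*s).round(3))
for p in [(.1,.33,0),(.12,.4,0),(.1,.33,-.05),(.0,.4,0),(-.1,.4,-.05)]: print(p,w2px(c,p)/s)
```

```text
0 545 [0.258 0.623 0.588]
290 457 [0.225 0.468 0.   ]
430 428 [0.277 0.187 0.001]
560 392 [ 0.342 -0.076 -0.002]
445 490 [ 0.151  0.16  -0.017]
608 490 [-0.066 -0.447 -0.849]Traceback (most recent call last):
  File "<stdin>", line 3, in <module>
  File "h.py", line 9, in px2w
    if z is None: return o+d*c["depth"][int(round(v)),int(round(u))]
                             ~~~~~~~~~~^^^^^^^^^^^^^^^^^^^^^^^^^^^^^
IndexError: index 420 is out of bounds for axis 0 with size 420
```

```bash
python3 -c "
from h import *
rep([.07,.42,.12])"
```

```text
t 3.48 p [0.0972 0.3027 0.2471] q [-1.35 -0.34 -0.12  2.43  0.    0.79 -0.21] tilt 15.1 d az 75.0 y [ 0.067  0.251 -0.966] z [0.297 0.919 0.26 ] F [-0.2 -0.6  0.2] g 1.003
shift mm [-59.9 150.4  66.7]
```

```bash
python3 -m jog '[[[-60,150,67],0],[[-60,150,67],0],[[-60,150,67],0],[[-60,150,67],0],[[-60,150,67],0]]' >/dev/null
python3 -c "
from h import *
rep([.06,.37,-0.03])"
```

```text
t 3.9 p [0.0693 0.4224 0.1172] q [-1.2   0.16 -0.44  2.39  0.4   0.39 -0.72] tilt 15.0 d az 75.5 y [ 0.065  0.251 -0.966] z [0.299 0.919 0.258] F [1.2 0.2 1. ] g 0.998
shift mm [  9.4 128.5 -89. ]
```

```bash
python3 -m jog '[[[9,40,-28],0],[[9,80,-56],0],[[9,128,-89],0],[[9,128,-89],0],[[9,128,-89],0]]' >/dev/null
python3 -c "
from h import *
rep([.05,.35,-0.08])"
```

```text
t 4.32 p [0.0741 0.3428 0.0013] q [-0.66  0.72 -1.16  2.42  1.2   0.83 -1.4 ] tilt 6.3 d az 9.3 y [ 0.108  0.018 -0.994] z [0.217 0.975 0.041] F [ 0.6 -1.7 -1.2] g 1.003
shift mm [-33.2  78.4  -1.6]
```

Run:
```python
from h import *
c=cam("scene"); print(-c["R"].T@c["t"])
for u,v in[(540,60),(520,20),(480,60),(500,130),(545,170),(545,350),(400,380),(300,100),(380,250)]: print(u,v,px2w(c,u,v).round(2))
crop(c,0,0,560,420,1.4,"s1.png")
rep([-.3,.3,.4])
```

```text
[-0.18478173  1.47585871  0.8294876 ]
540 60 [-0.02 -1.06  0.33]
520 20 [ 0.09 -1.03  0.49]
480 60 [ 0.12 -0.41  0.45]
500 130 [-0.02 -0.06  0.33]
545 170 [-0.14 -0.47  0.08]
545 350 [-0.28 -0.52 -0.72]
400 380 [ 0.22 -0.21 -0.85]
300 100 [ 0.71 -0.24  0.28]
380 250 [ 0.39 -0.33 -0.33]
t 4.37 p [ 0.069   0.3375 -0.0068] q [-0.66  0.75 -1.16  2.42  1.2   0.84 -1.41] tilt 5.1 d az 0.1 y [ 0.089  0.    -0.996] z [0.219 0.976 0.02 ] F [ -0.8  -4.1 -12.1] g 1.0
shift mm [-315.1 -438.1 -109.2]
```

View pics/s1.png

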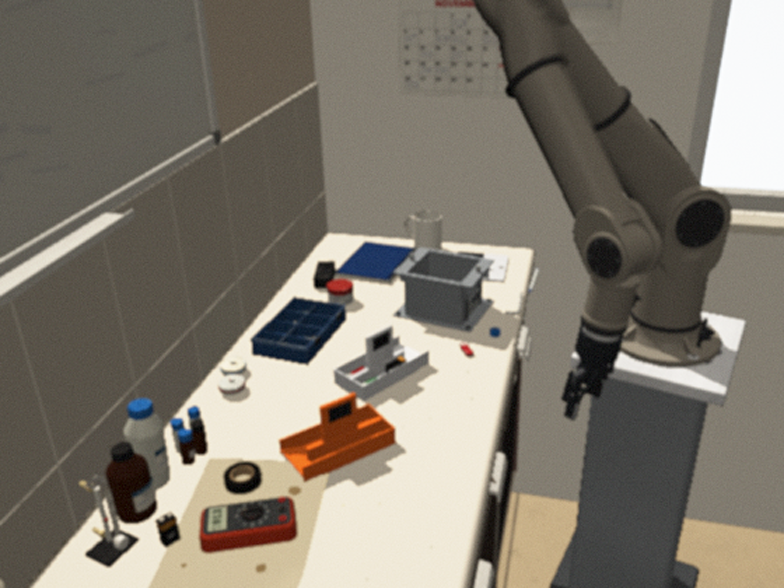

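```bash
python3 -c "
from h import *
rep([-.1,.5,.35])"
python3 -m jog '[[[0,-40,0],0],[[-30,-80,20],0],[[-60,-120,60],0],[[-90,-160,90],0],[[-120,-200,110],0],[[-150,-240,110],0],[[-180,-300,110],0],[[-199,-338,110],0],[[-199,-338,110],0],[[-199,-338,110],0],[[-199,-338,110],0]]' >/dev/null
python3 -c "
from h import *
rep([-.48,.33,.58])"
```

```text
t 4.37 p [ 0.069   0.3375 -0.0068] q [-0.66  0.75 -1.16  2.42  1.2   0.84 -1.41] tilt 5.1 d az 0.1 y [ 0.089  0.    -0.996] z [0.219 0.976 0.02 ] F [ -0.8  -4.1 -12.1] g 1.0
shift mm [-169.  -370.4  128.6]
t 5.28 p [-0.1396  0.4888  0.3293] q [-0.96  0.4  -1.36  1.76  0.49  1.37 -1.07] tilt 5.9 d az 14.8 y [ 0.1    0.026 -0.995] z [0.211 0.976 0.047] F [-0.8  0.5  0.9] g 1.001
shift mm [-273.9 -287.6 -215. ]
```

```bash
python3 -m jog '[[[-274,-288,-215],0],[[-274,-288,-215],0],[[-274,-288,-215],0],[[-274,-288,-215],0],[[-274,-288,-215],0],[[-274,-288,-215],0],[[-274,-288,-215],0],[[-274,-288,-215],0],[[-274,-288,-215],0],[[-274,-288,-215],0],[[-274,-288,-215],0]]' >/dev/null
python3 -c "
from h import *
rep([-.48,.33,.68])"
```

```text
t 6.2 p [-0.4701  0.3322  0.5658] q [-2.01  0.39 -1.04  1.11  0.38  1.91 -1.55] tilt 5.9 d az 5.8 y [ 0.103  0.01  -0.995] z [0.207 0.978 0.032] F [-1.5 -0.3 -1.9] g 1.003
shift mm [   2.  -114.6   -0.6]
```

```bash
python3 -m jog '[[[0,-40,0],0],[[0,-80,0],0],[[0,-120,0],0],[[0,-160,0],0]]' >/dev/null
python3 -c "
from h import *
rep([-.48,.33,.68])"
```

```text
t 6.53 p [-0.4783  0.3379  0.5714] q [-2.48  0.31 -0.29  1.07  0.15  1.91 -1.37] tilt 8.7 d az 0.4 y [ 0.151  0.001 -0.989] z [0.211 0.977 0.033] F [ 0.5 -0.2 -0.9] g 0.999
shift mm [  16.  -107.7   -4.4]
```

```bash
python3 -m jog '[[[0,-40,0],0],[[0,-80,0],0],[[0,-120,0],0],[[0,-160,0],0]]' >/dev/null
python3 -c "
from h import *
rep([-.48,.33,.68])"
```

```text
t 6.87 p [-0.4815  0.3384  0.5988] q [-2.96  0.31  0.44  1.04 -0.05  1.91 -1.19] tilt 7.2 d az 6.9 y [ 0.124  0.015 -0.992] z [0.209 0.977 0.041] F [ -2.1 -36.8  -2.8] g 1.0
shift mm [ 12.9 -80.5  -4.5]
```

```bash
python3 -c "
from h import *
rep([-.31,.52,.58])"
```

```text
t 6.87 p [-0.4815  0.3384  0.5988] q [-2.96  0.31  0.44  1.04 -0.05  1.91 -1.19] tilt 7.2 d az 6.9 y [ 0.124  0.015 -0.992] z [0.209 0.977 0.041] F [ -2.1 -36.8  -2.8] g 1.0
shift mm [125.6  42.8 212.5]
```

```bash
python3 -m jog '[[[20,10,35],0],[[45,20,70],0],[[65,30,105],0],[[85,40,140],0],[[105,43,175],0],[[126,43,212],0],[[126,43,212],0]]' >/dev/null
python3 -c "
from h import *
rep([-.31,.52,.58])"
python3 -m jog '[[[0,-40,0],0],[[0,-80,0],0],[[0,-120,0],0],[[0,-160,0],0]]' >/dev/null
python3 -c "
from h import *
rep([-.31,.52,.58])"
```

```text
t 7.45 p [-0.3005  0.524   0.5841] q [-2.62  0.31  0.55  1.09 -0.04  1.83 -0.75] tilt 7.5 d az 10.6 y [ 0.128  0.024 -0.992] z [0.222 0.974 0.052] F [ 0.7 -1.   0.5] g 0.993
shift mm [-8.8  2.7 -6.3]
t 7.78 p [-0.2868  0.5096  0.6668] q [-2.8   0.29  0.83  0.98 -0.08  1.91 -0.71] tilt 8.4 d az 44.3 y [ 0.104  0.102 -0.989] z [0.249 0.96  0.125] F [8.2 4.1 1.6] g 1.0
shift mm [-31.6  84.5  -6.6]
```

```bash
python3 -c "
from h import *
rep([.0,.44,.12])"
```

```text
t 7.78 p [-0.2868  0.5096  0.6668] q [-2.8   0.29  0.83  0.98 -0.08  1.91 -0.71] tilt 8.4 d az 44.3 y [ 0.104  0.102 -0.989] z [0.249 0.96  0.125] F [8.2 4.1 1.6] g 1.0
shift mm [253.3 563.8 -63.7]
```

```bash
python3 -m jog '[[[253,564,-64],0],[[253,564,-64],0],[[253,564,-64],0],[[253,564,-64],0],[[253,564,-64],0],[[253,564,-64],0],[[253,564,-64],0],[[253,564,-64],0],[[253,564,-64],0],[[253,564,-64],0],[[253,564,-64],0],[[253,564,-64],0],[[253,564,-64],0],[[253,564,-64],0],[[253,564,-64],0],[[253,564,-64],0]]' >/dev/null
python3 -c "
from h import *
rep([.0,.44,-.05])"
```

```text
t 9.12 p [-0.0104  0.4268  0.1075] q [-2.49  0.29  0.77  2.32 -0.16  0.55 -0.26] tilt 7.3 d az 36.2 y [ 0.103  0.076 -0.992] z [0.217 0.971 0.097] F [ 0.7 -2.2 -0.1] g 0.998
shift mm [-6.000e+00  1.583e+02 -1.000e-01]
```

```bash
python3 -m jog '[[[0,40,-20],0],[[0,80,-40],0],[[0,110,-60],0],[[0,110,-60],0]]' >/dev/null
python3 -c "
from h import *
rep([.0,.44,-.05])"
```

```text
t 9.45 p [-0.0071  0.3877  0.0119] q [-2.15  0.43  0.33  2.43  0.02  0.28 -0.52] tilt 8.1 d az 25.1 y [ 0.128  0.06  -0.99 ] z [0.214 0.973 0.087] F [ 1.4 -0.5 -1.3] g 1.001
shift mm [-11.7  65.3  47. ]
```

```bash
python3 -c "
from h import *
rep([-.1,.5,.2]);rep([-.5,.6,.4])"
```

```text
t 9.45 p [-0.0071  0.3877  0.0119] q [-2.15  0.43  0.33  2.43  0.02  0.28 -0.52] tilt 8.1 d az 25.1 y [ 0.128  0.06  -0.99 ] z [0.214 0.973 0.087] F [ 1.4 -0.5 -1.3] g 1.001
shift mm [ -94.  -191.3  105.6]
t 9.45 p [-0.0071  0.3877  0.0119] q [-2.15  0.43  0.33  2.43  0.02  0.28 -0.52] tilt 8.1 d az 25.1 y [ 0.128  0.06  -0.99 ] z [0.214 0.973 0.087] F [ 1.4 -0.5 -1.3] g 1.001
shift mm [-481.4 -434.5  134.6]
```

```bash
python3 -m jog '[[[-15,-35,18],0],[[-35,-70,35],0],[[-55,-105,55],0],[[-80,-140,75],0],[[-481,-434,135],0],[[-481,-434,135],0],[[-481,-434,135],0],[[-481,-434,135],0],[[-481,-434,135],0],[[-481,-434,135],0],[[-481,-434,135],0],[[-481,-434,135],0],[[-481,-434,135],0],[[-481,-434,135],0],[[-481,-434,135],0],[[-481,-434,135],0],[[-481,-434,135],0]]' >/dev/null
python3 -c "
from h import *
rep([-.65,.78,.4])"
```

```text
t 10.87 p [-0.5067  0.5989  0.4047] q [-2.57  0.64  0.34  0.95 -0.07  1.61 -0.93] tilt 7.8 d az 28.7 y [ 0.119  0.065 -0.991] z [0.207 0.974 0.088] F [-0.8 -0.8 -0.6] g 1.001
shift mm [-178.6   -0.6  146.4]
```

```bash
python3 -m jog '[[[-30,0,26],0],[[-60,0,52],0],[[-90,0,78],0],[[-120,0,104],0],[[-150,0,130],0]]' >/dev/null
python3 -c "
from h import *
rep([-.65,.78,.4])"
```

```text
t 11.28 p [-0.5628  0.7038  0.3939] q [-2.45  1.03  0.72  0.31 -0.5   1.88 -0.88] tilt 6.9 d az 27.9 y [ 0.106  0.056 -0.993] z [0.237 0.968 0.08 ] F [ 1.7  1.7 -0. ] g 0.998
shift mm [-102.2  -11.    53.7]
```

```bash
python3 -m jog '[[[-30,-10,26],0],[[-60,-20,52],0],[[-90,-30,78],0],[[-120,-40,104],0]]' >/dev/null
python3 -c "
from h import *
rep([-.65,.78,.4])"
```

```text
t 11.62 p [-0.5673  0.7269  0.3836] q [-2.44  1.14  1.35  0.24 -1.12  1.92 -0.82] tilt 7.2 d az 42.6 y [ 0.093  0.085 -0.992] z [0.24  0.965 0.105] F [ 0.5  0.4 -0. ] g 1.0
shift mm [-91.9 -19.4  33.1]
```

Run:
```python
from h import *
import fit
from scipy.optimize import least_squares
o=get_obs(); p,r,_=tool()
Q=np.vstack([fit.Q,o["q"]]);P=np.vstack([fit.P,p]);Rm=fit.Rm+[r]
# extra positions with 2-digit q
ex=[([-2.24,-.15,.73,2.26,.21,.78,-.39],[.1243,.422,.2451]),([-.66,.72,-1.16,2.42,1.2,.83,-1.4],[.0741,.3428,.0013]),([-.96,.4,-1.36,1.76,.49,1.37,-1.07],[-.1396,.4888,.3293]),([-2.01,.39,-1.04,1.11,.38,1.91,-1.55],[-.4701,.3322,.5658]),([-2.96,.31,.44,1.04,-.05,1.91,-1.19],[-.4815,.3384,.5988])]
s=(-1,-1,-1,-1)
def f(x):
    R_=[]
    for i,(q,pp,m) in enumerate(zip(Q,P,Rm)):
        w=3 if i in(0,4) else 1
        a,b=fit.fk(x,s,q); R_+=list(w*(a-pp)*3)+list(w*(b-m).ravel())
    for q,pp in ex: R_+=list((fit.fk(x,s,q)[0]-pp))
    return np.array(R_)
x0=np.load("fk.npz")["x"]
S=least_squares(f,x0); print(S.cost,S.x.round(4))
for q,pp,m in zip(Q,P,Rm):
    a,b=fit.fk(S.x,s,q); print(((a-pp)*1000).round(1), np.degrees(R.from_matrix(b.T@m).magnitude()).round(2))
for q,pp in ex: print(((fit.fk(S.x,s,q)[0]-pp)*1000).round(1))
np.savez("fk.npz",x=S.x,s=s)
```

```text
0.016364583454604335 [-0.0874  4.6256  0.3556  0.502   0.5135  0.3712  0.0224 -0.049  -0.0151]
[-3.8 -0.7 -3.9] 0.03
[-13.7  -5.9  21.7] 0.23
[-23.4  -5.9  18.5] 1.23
[-16.8  -5.4  10.5] 1.17
[ 4.   4.1 -1.8] 0.63
[-40.    2.3 -23. ]
[-36.2 -12.7  -8.2]
[ 2.6  9.7 -0.9]
[10.   6.  23.1]
[  1.9 -20.1  13.1]
```

```bash
cat > fk2.py <<'E'
from h import *
def _z(a): c,s=np.cos(a),np.sin(a); return np.array([[c,-s,0],[s,c,0],[0,0,1.]])
def _y(a): c,s=np.cos(a),np.sin(a); return np.array([[c,0,s],[0,1,0],[-s,0,c]])
PERM=np.array([[1,0,0],[0,0,-1],[0,1,0.]])
def fk(x,q):
    c1,c7,h,L1,L2,L3,o1,o2,o3,o4,m1,m2,m3,b=x
    A=_z(-q[0]+c1); p=np.array([0,0,h])+A@np.array([o1,m1,0]); A=A@_y(q[1])
    p=p+A@np.array([0,m2,b]); A=A@_z(-q[2]); p=p+A@np.array([o2,0,L1-b]); A=A@_y(q[3])
    p=p+A@np.array([o3,m3,0]); A=A@_z(-q[4]); p=p+A@np.array([0,0,L2]); A=A@_y(q[5])
    p=p+A@np.array([o4,0,L3]); A=A@_z(-q[6]+c7)
    return p,A@PERM
E
cat > f2.py <<'E'
from fk2 import *
import fit
from scipy.optimize import least_squares
o=get_obs(); p,r,_=tool()
Q=np.vstack([fit.Q,o["q"]]);P=np.vstack([fit.P,p]);Rm=fit.Rm+[r]
ex=[([-2.24,-.15,.73,2.26,.21,.78,-.39],[.1243,.422,.2451]),([-1.91,-.34,.3,2.43,.24,.82,-.5],[.0952,.3207,.2358]),([-1.35,-.34,-.12,2.43,0,.79,-.21],[.0972,.3027,.2471]),([-1.2,.16,-.44,2.39,.4,.39,-.72],[.0693,.4224,.1172]),([-.66,.72,-1.16,2.42,1.2,.83,-1.4],[.0741,.3428,.0013]),([-.96,.4,-1.36,1.76,.49,1.37,-1.07],[-.1396,.4888,.3293]),([-2.01,.39,-1.04,1.11,.38,1.91,-1.55],[-.4701,.3322,.5658]),([-2.96,.31,.44,1.04,-.05,1.91,-1.19],[-.4815,.3384,.5988]),
([-2.62,.31,.55,1.09,-.04,1.83,-.75],[-.3005,.524,.5841]),([-2.8,.29,.83,.98,-.08,1.91,-.71],[-.2868,.5096,.6668]),([-2.49,.29,.77,2.32,-.16,.55,-.26],[-.0104,.4268,.1075]),([-2.15,.43,.33,2.43,.02,.28,-.52],[-.0071,.3877,.0119]),([-2.57,.64,.34,.95,-.07,1.61,-.93],[-.5067,.5989,.4047]),([-2.45,1.03,.72,.31,-.5,1.88,-.88],[-.5628,.7038,.3939])]
def f(x):
    R_=[]
    for i,(q,pp,m) in enumerate(zip(Q,P,Rm)):
        w=2 if i in(0,4) else 1
        a,b=fk(x,q); R_+=list(w*(a-pp)*3)+list(w*.3*(b-m).ravel())
    for q,pp in ex: R_+=list(2*(fk(x,q)[0]-pp))
    return np.array(R_+list(.005*x[6:]))
S=least_squares(f,[-.087,4.627,.3,.45,.45,.3]+[0]*8); print(S.cost,S.x.round(4))
for q,pp,m in zip(Q,P,Rm):
    a,b=fk(S.x,q); print(((a-pp)*1000).round(1), np.degrees(R.from_matrix(b.T@m).magnitude()).round(2))
for q,pp in ex: print(((fk(S.x,q)[0]-pp)*1000).round(1))
np.save("fk2.npy",S.x)
E
python3 f2.py
```

```text
0.0003125195248281363 [-1.2000e-03  4.7113e+00  2.9100e-01  5.4240e-01  4.7260e-01  3.3210e-01
 -1.0000e-04 -7.0000e-04 -2.0000e-04 -2.0000e-04 -1.4800e-02 -1.4800e-02
 -3.1800e-02 -0.0000e+00]
[-0.  -0.2 -0.2] 0.01
[-0.4 -0.3  0.3] 0.06
[ 0.1  0.  -0.2] 0.02
[-0.1 -0.1  0.1] 0.02
[-0.3  0.1 -0.4] 0.01
[-1.9 -0.4 -0.9]
[0.6 1.3 1.9]
[-0.7  0.   0.5]
[ 0.4 -2.7 -1.3]
[ 1.5  2.7 -0.6]
[-0.6  0.6 -0.8]
[-0.5 -2.1 -0.7]
[-2.6 -0.3 -1.1]
[-1.4 -0.8 -1.3]
[ 1.1  0.1 -1.1]
[0.7 4.  1.3]
[ 1.9 -2.1  1. ]
[ 0.5 -3.1  3.2]
[3.9 4.5 4.3]
```

```bash
cat > sim.py <<'E'
from fk2 import *
X=np.load("fk2.npy")
LO=np.array([-2.96,-.34,-1.41,.24,-1.37,.17,-2.96]);HI=np.array([2.96,2.1,1.46,2.44,4.51,1.92,2.96])
V=.7*np.array([2.39,2.39,3.14,3.14,3.14,3.14,3.14])/12
def jac(q):
    p0,A0=fk(X,q); J=np.zeros((6,7)); e=1e-5
    for i in range(7):
        d=q.copy(); d[i]+=e; p,A=fk(X,d); J[:3,i]=(p-p0)/e; J[3:,i]=R.from_matrix(A@A0.T).as_rotvec()/e
    return J,p0,A0
def solve_dls(q,pt,At,w=.3,lam=.05,it=30,mar=0.0):
    q=q.copy()
    for _ in range(it):
        J,p,A=jac(q); e=np.r_[pt-p,w*R.from_matrix(At@A.T).as_rotvec()]; J[3:]*=w
        if np.linalg.norm(e)<1e-5: break
        dq=J.T@np.linalg.solve(J@J.T+lam**2*np.eye(6),e)
        q=np.clip(q+dq,LO+mar,HI-mar)
    return q
def run(q,rows,solver=solve_dls,**k):
    p0,A0=fk(X,q); pc,Ac=p0,A0
    for (sh,tn) in rows:
        pt=p0+A0@(np.array(sh)/1000.); At=A0@R.from_rotvec([0,tn,0]).as_matrix()
        d=pt-pc; n=np.linalg.norm(d)
        if n>.0417: d*=.0417/n
        rv=R.from_matrix(At@Ac.T).as_rotvec(); m=np.linalg.norm(rv)
        if m>.125: rv*=.125/m
        qn=solver(q,pc+d,R.from_rotvec(rv).as_matrix()@Ac,**k)
        dq=qn-q; sc=max(1,np.max(np.abs(dq)/V)); q=q+dq/sc
        pc,Ac=fk(X,q)
    return q
def desc(q):
    p,A=fk(X,q); y=A[:,1]
    return f"p {p.round(3)} q {q.round(2)} y {y.round(3)} tilt {np.degrees(np.arccos(-y[2])):.1f} az {np.degrees(np.arctan2(y[1],y[0])):.0f}"
E
cat > cmp.py <<'E'
from sim import *
q0=np.array([-1.36111157,0.47775667,0.02235702,1.55644429,-0.01146414,1.10930848,-0.0831205])
print("obs  z.646 q [-1.562,0.398,0.41,0.804,-0.169,1.915,0.008] y .015 .046 ; then [.156 .554 .767] [-2.006,0.22,0.894,0.831,-0.217,1.916,0.007] y .069 .233; ")
qa=np.array([-1.562,0.398,0.41,0.804,-0.169,1.915,0.008])
for w in(.1,.3,1):
  for lam in (.01,.05,.15):
    for it in (1,5,50):
      a=run(q0,[([0,-40*i,0],0) for i in range(1,13)],w=w,lam=lam,it=it)
      b=run(qa,[([0,-40*i,0],0) for i in range(1,7)],w=w,lam=lam,it=it)
      print(w,lam,it,desc(a),"|",desc(b))
E
python3 cmp.py
```

```text
obs  z.646 q [-1.562,0.398,0.41,0.804,-0.169,1.915,0.008] y .015 .046 ; then [.156 .554 .767] [-2.006,0.22,0.894,0.831,-0.217,1.916,0.007] y .069 .233; 
0.1 0.01 1 p [0.231 0.726 0.709] q [-1.37  0.56  0.09  0.39 -0.06  1.92 -0.07] y [ 0.067  0.261 -0.963] tilt 15.6 az 75 | p [0.365 0.801 0.508] q [-1.22  0.91  0.37  0.24 -0.43  1.92 -0.1 ] y [-0.053  0.123 -0.991] tilt 7.7 az 113
0.1 0.01 5 p [0.235 0.733 0.713] q [-1.37  0.58  0.12  0.36 -0.09  1.92 -0.07] y [ 0.069  0.278 -0.958] tilt 16.7 az 76 | p [0.363 0.793 0.541] q [-1.24  0.87  0.46  0.24 -0.5   1.92 -0.1 ] y [-0.032  0.157 -0.987] tilt 9.2 az 102
0.1 0.01 50 p [0.241 0.732 0.714] q [-1.42  0.59  0.35  0.36 -0.25  1.92 -0.03] y [ 0.078  0.277 -0.958] tilt 16.7 az 74 | p [0.402 0.764 0.584] q [-1.18  0.84  0.67  0.24 -0.75  1.92 -0.14] y [-0.053  0.239 -0.97 ] tilt 14.2 az 103
0.1 0.05 1 p [0.219 0.674 0.711] q [-1.38  0.45  0.08  0.55 -0.03  1.92 -0.07] y [ 0.06   0.209 -0.976] tilt 12.5 az 74 | p [0.21  0.645 0.882] q [-1.49  0.41  0.43  0.28 -0.23  1.92 -0.02] y [ 0.174  0.495 -0.851] tilt 31.7 az 71
0.1 0.05 5 p [0.224 0
[... 4577 characters left out ...]
lt 15.8 az 91
1 0.15 1 p [0.208 0.636 0.642] q [-1.38  0.41  0.07  0.77 -0.03  1.92 -0.08] y [ 0.012  0.048 -0.999] tilt 2.8 az 75 | p [0.225 0.695 0.789] q [-1.46  0.5   0.42  0.34 -0.26  1.92 -0.02] y [ 0.12   0.37  -0.921] tilt 22.9 az 72
1 0.15 5 p [0.226 0.705 0.692] q [-1.38  0.52  0.11  0.49 -0.07  1.92 -0.07] y [ 0.053  0.206 -0.977] tilt 12.3 az 76 | p [0.229 0.706 0.813] q [-1.43  0.53  0.41  0.24 -0.3   1.92 -0.03] y [ 0.131  0.429 -0.894] tilt 26.7 az 73
1 0.15 50 p [0.23  0.704 0.693] q [-1.44  0.53  0.3   0.49 -0.18  1.92 -0.02] y [ 0.062  0.204 -0.977] tilt 12.3 az 73 | p [0.23  0.706 0.813] q [-1.44  0.54  0.49  0.24 -0.36  1.92 -0.02] y [ 0.133  0.43  -0.893] tilt 26.7 az 73
```

```bash
cat > cmp2.py <<'E'
from sim import *
from scipy.optimize import lsq_linear, least_squares
def s_lin(q,pt,At,w=.3,lam=.05,it=1):
    q0=q.copy(); q=q.copy()
    for _ in range(it):
        J,p,A=jac(q); e=np.r_[pt-p,w*R.from_matrix(At@A.T).as_rotvec()]; J[3:]*=w
        r=lsq_linear(np.vstack([J,lam*np.eye(7)]),np.r_[e,np.zeros(7)],(np.maximum(LO,q0-V)-q-1e-9,np.minimum(HI,q0+V)-q+1e-9))
        q=q+r.x
    return q
if __name__=="__main__":
    q0=np.array([-1.36111157,0.47775667,0.02235702,1.55644429,-0.01146414,1.10930848,-0.0831205])
    qa=np.array([-1.562,0.398,0.41,0.804,-0.169,1.915,0.008])
    print("obs A z.646 q [-1.562,0.398,0.41,0.804,-0.169,1.915,0.008] y .015 .046 ; B [.156 .554 .767] [-2.006,0.22,0.894,0.831,-0.217,1.916,0.007] y .069 .233; ")
    for w in(.1,.3,1):
      for lam in (.01,.05,.15):
        for it in (1,6):
          a=run(q0,[([0,-40*i,0],0) for i in range(1,13)],solver=s_lin,w=w,lam=lam,it=it)
          b=run(qa,[([0,-40*i,0],0) for i in range(1,7)],solver=s_lin,w=w,lam=lam,it=it)
          print(w,lam,it,desc(a),"|",desc(b))
E
python3 cmp2.py
```

```text
obs A z.646 q [-1.562,0.398,0.41,0.804,-0.169,1.915,0.008] y .015 .046 ; B [.156 .554 .767] [-2.006,0.22,0.894,0.831,-0.217,1.916,0.007] y .069 .233; 
0.1 0.01 1 p [0.209 0.639 0.707] q [-1.52  0.39  0.35  0.67 -0.15  1.92 -0.01] y [ 0.053  0.168 -0.984] tilt 10.2 az 73 | p [0.2   0.612 0.873] q [-1.56  0.33  0.48  0.41 -0.22  1.92 -0.01] y [ 0.149  0.458 -0.877] tilt 28.8 az 72
0.1 0.01 6 p [0.21  0.64  0.706] q [-1.53  0.4   0.39  0.67 -0.17  1.92 -0.01] y [ 0.054  0.167 -0.985] tilt 10.1 az 72 | p [0.201 0.614 0.872] q [-1.56  0.34  0.51  0.41 -0.25  1.92 -0.01] y [ 0.147  0.458 -0.876] tilt 28.8 az 72
0.1 0.05 1 p [0.21  0.638 0.705] q [-1.39  0.38  0.08  0.66 -0.03  1.92 -0.07] y [ 0.047  0.167 -0.985] tilt 10.0 az 74 | p [0.2   0.612 0.871] q [-1.55  0.33  0.44  0.41 -0.19  1.92 -0.02] y [ 0.154  0.453 -0.878] tilt 28.6 az 71
0.1 0.05 6 p [0.21  0.64  0.706] q [-1.43  0.39  0.16  0.66 -0.07  1.92 -0.06] y [ 0.049  0.17  -0.984] tilt 10.2 az 74 | p [0.201 0.614 0.872] q [-1.54  0.34  0.45  0.4  -0.21  1.92 -0.02] y [ 0.146  0.459 -0.876] tilt 28.8 az 72
0.1 0.15 1 p [0.21  0.636
[... 2478 characters left out ...]
998] tilt 4.0 az 72
1 0.05 6 p [0.204 0.62  0.634] q [-1.54  0.39  0.35  0.83 -0.14  1.92 -0.01] y [ 0.005  0.016 -1.   ] tilt 1.0 az 71 | p [0.191 0.582 0.674] q [-1.62  0.3   0.42  0.88 -0.13  1.92 -0.01] y [ 0.021  0.066 -0.998] tilt 4.0 az 72
1 0.15 1 p [0.204 0.62  0.629] q [-1.39  0.39  0.07  0.82 -0.03  1.92 -0.08] y [ 0.003  0.01  -1.   ] tilt 0.6 az 74 | p [0.192 0.584 0.674] q [-1.6   0.3   0.41  0.87 -0.13  1.92 -0.01] y [ 0.021  0.066 -0.998] tilt 4.0 az 72
1 0.15 6 p [0.204 0.62  0.633] q [-1.45  0.39  0.19  0.82 -0.08  1.92 -0.05] y [ 0.005  0.016 -1.   ] tilt 1.0 az 73 | p [0.191 0.582 0.674] q [-1.6   0.3   0.41  0.87 -0.13  1.92 -0.01] y [ 0.021  0.066 -0.998] tilt 4.0 az 72
```

```bash
cat > search.py <<'E'
from cmp2 import *
import sys
rng=np.random.default_rng(0)
_,_,o=tool(); qc=np.array(o["q"]); pc,Ac=fk(X,qc)
print(desc(qc))
def ik(q,pt,At):
    for _ in range(60):
        J,p,A=jac(q); e=np.r_[pt-p,.3*R.from_matrix(At@A.T).as_rotvec()]; J[3:]*=.3
        r=lsq_linear(np.vstack([J,.02*np.eye(7)]),np.r_[e,np.zeros(7)],(LO-q-1e-9,HI-q+1e-9)); q=q+r.x
        if np.linalg.norm(e)<3e-4: return q
    return None
dirs=[np.array(d,float) for d in np.ndindex(3,3,3)]; dirs=[(d-1)/np.linalg.norm(d-1) for d in dirs if np.any(d!=1)]
out=[]
for k in range(250):
    az=np.radians(rng.uniform(60,150)); r=rng.uniform(.33,.9); z=rng.uniform(-.03,.6)
    if np.degrees(az)<80 and z<.15: continue
    q0=np.array([-az,.4,rng.uniform(-1,1),1.5,rng.uniform(-.5,.5),1,rng.uniform(-2,2)])
    yaw=rng.uniform(-1,1)
    At=Ac@R.from_rotvec([0,yaw,0]).as_matrix()
    q=ik(q0,np.array([r*np.cos(az),r*np.sin(az),z]),At)
    if q is None: continue
    marg=np.min(np.r_[q-LO,HI-q])
    if marg>.25: continue
    for d in dirs:
        dl=At.T@d
        qq=q
        for rep_ in range(2): qq=run(qq,[(dl*40*i,0) for i in range(1,4)],solver=s_lin,w=.3,lam=.05,it=1)
        p,A=fk(X,qq); out.append((A[0,1]-Ac[0,1],A[1,1]-Ac[1,1],d,desc(q),desc(qq)))
out.sort(key=lambda o:o[0])
for o in out[:10]: print(np.round(o[0],3),np.round(o[1],3),o[2].round(1),"\n  ",o[3],"\n  ",o[4])
out.sort(key=lambda o:o[0]+o[1])
print()
for o in out[:6]: print(np.round(o[0],3),np.round(o[1],3),o[2].round(1),"\n  ",o[3],"\n  ",o[4])
E
python3 search.py
```

```text
p [-0.568  0.727  0.383] q [-2.44  1.14  1.35  0.24 -1.12  1.92 -0.82] y [ 0.093  0.085 -0.992] tilt 7.2 az 43
-0.221 0.121 [-0.7  0.   0.7] 
   p [-0.559  0.346  0.59 ] q [-2.73  0.4  -0.02  0.89  0.13  1.9  -1.65] y [ 0.093  0.085 -0.992] tilt 7.2 az 43 
   p [-0.669  0.327  0.688] q [-2.96  0.54  0.37  0.5  -0.07  1.92 -1.61] y [-0.128  0.207 -0.97 ] tilt 14.1 az 122
-0.215 0.123 [0. 0. 1.] 
   p [-0.559  0.346  0.59 ] q [-2.73  0.4  -0.02  0.89  0.13  1.9  -1.65] y [ 0.093  0.085 -0.992] tilt 7.2 az 43 
   p [-0.528  0.335  0.743] q [-2.96  0.29  0.37  0.74  0.02  1.92 -1.54] y [-0.123  0.208 -0.97 ] tilt 14.0 az 120
-0.199 0.061 [-0.6 -0.6  0.6] 
   p [-0.559  0.346  0.59 ] q [-2.73  0.4  -0.02  0.89  0.13  1.9  -1.65] y [ 0.093  0.085 -0.992] tilt 7.2 az 43 
   p [-0.658  0.214  0.677] q [-2.96  0.42 -0.04  0.67  0.16  1.92 -1.86] y [-0.106  0.147 -0.984] tilt 10.4 az 126
-0.195 0.137 [-0.7  0.   0.7] 
   p [-0.673  0.51   0.477] q [-2.66  0.84  0.19  0.42 -0.02  1.92 -0.73] y [ 0.092  0.086 -0.992] tilt 7.2 az 43 
   p [-0.745  0.467  0.569] q [-2.76  0.84  0.35  0.24 -0.14  1
[... 2444 characters left out ...]
   0.56 -0.84  2.44  1.18  0.56 -2.35] y [ 0.093  0.085 -0.992] tilt 7.2 az 42 
   p [0.039 0.278 0.024] q [-0.64  0.73 -1.3   2.44  0.95  0.96 -2.2 ] y [ 0.081 -0.148 -0.986] tilt 9.7 az -61
-0.061 -0.171 [ 0. -1.  0.] 
   p [0.11  0.368 0.582] q [-1.36 -0.21 -0.12  1.59  0.06  1.67  0.71] y [ 0.093  0.085 -0.992] tilt 7.2 az 43 
   p [0.126 0.216 0.604] q [-1.01 -0.34 -0.2   1.62 -0.01  1.92  0.98] y [ 0.031 -0.086 -0.996] tilt 5.2 az -70
-0.025 -0.206 [ 0.  -0.7 -0.7] 
   p [0.023 0.361 0.119] q [-1.73  0.09 -0.05  2.42  0.21  0.57 -0.85] y [ 0.093  0.085 -0.992] tilt 7.2 az 43 
   p [0.014 0.3   0.02 ] q [-1.23  0.42 -0.62  2.44  0.53  0.56 -1.2 ] y [ 0.068 -0.12  -0.99 ] tilt 7.9 az -61
```

```bash
python3 -c "
from h import *
rep([.1,.42,.35])"
```

```text
t 11.62 p [-0.5673  0.7269  0.3836] q [-2.44  1.14  1.35  0.24 -1.12  1.92 -0.82] tilt 7.2 d az 42.6 y [ 0.093  0.085 -0.992] z [0.24  0.965 0.105] F [ 0.5  0.4 -0. ] g 1.0
shift mm [ 718.6   69.  -139.7]
```

```bash
python3 -m jog '[[[719,69,-140],0],[[719,69,-140],0],[[719,69,-140],0],[[719,69,-140],0],[[719,69,-140],0],[[719,69,-140],0],[[719,69,-140],0],[[719,69,-140],0],[[719,69,-140],0],[[719,69,-140],0],[[719,69,-140],0],[[719,69,-140],0],[[719,69,-140],0],[[719,69,-140],0],[[719,69,-140],0],[[719,69,-140],0],[[719,69,-140],0],[[719,69,-140],0]]' >/dev/null
python3 -c "
from h import *
rep([.147,.28,.33])"
```

```text
t 13.12 p [0.0576 0.4408 0.3517] q [-2.83 -0.31  0.98  2.01  0.38  1.27 -0.66] tilt 6.9 d az 45.3 y [ 0.084  0.085 -0.993] z [0.242 0.965 0.103] F [-0.1  0.8 -0.4] g 0.999
shift mm [ 125.2   15.3 -135.7]
```

```bash
python3 -m jog '[[[25,5,-30],0],[[50,10,-60],0],[[75,15,-90],0],[[100,15,-120],0],[[125,15,-150],0]]' >/dev/null
python3 -c "
from h import *
rep([.147,.20,.33])"
```

```text
t 13.53 p [0.1059 0.3451 0.3393] q [-2.13 -0.34  0.46  2.16  0.26  1.22 -0.45] tilt 7.1 d az 45.9 y [ 0.086  0.089 -0.992] z [0.242 0.964 0.107] F [ 0.7 -0.9  0.7] g 1.001
shift mm [  75.3   -0.  -131. ]
```

```bash
python3 -m jog '[[[10,0,-40],0],[[20,0,-80],0],[[30,0,-120],0]]' >/dev/null
python3 -c "
from h import *
rep([.147,.20,.33])"
python3 -m jog '[[[10,0,-40],0],[[20,0,-80],0]]' >/dev/null
python3 -c "
from h import *
rep([.147,.20,.33])"
```

```text
t 13.78 p [0.109  0.3132 0.3429] q [-1.71 -0.34  0.15  2.18  0.14  1.2  -0.29] tilt 7.4 d az 49.5 y [ 0.084  0.099 -0.992] z [0.24  0.964 0.116] F [0.5 0.2 0.7] g 1.004
shift mm [  64.     4.8 -101.5]
t 13.95 p [0.1118 0.2986 0.3424] q [-1.43 -0.34 -0.04  2.19  0.07  1.18 -0.17] tilt 7.5 d az 49.6 y [ 0.084  0.099 -0.991] z [0.238 0.964 0.117] F [ 0.  -0.4  0.6] g 1.002
shift mm [ 57.6   5.5 -88.1]
```

```bash
for i in 1 2; do python3 -m jog '[[[0,0,-40],0],[[0,0,-80],0],[[0,0,-120],0]]' >/dev/null
python3 -c "
from h import *
rep([.147,.20,.33])"; done
```

```text
t 14.2 p [0.1042 0.2821 0.3276] q [-1.01 -0.34 -0.36  2.21 -0.05  1.16 -0.01] tilt 6.4 d az 41.4 y [ 0.084  0.074 -0.994] z [0.235 0.968 0.092] F [-0.3 -0.3  0.9] g 1.001
shift mm [ 61.4  -4.8 -69.2]
t 14.45 p [0.0997 0.2597 0.3023] q [-1.11 -0.34 -0.28  2.27 -0.04  1.15 -0.05] tilt 4.3 d az 27.4 y [ 0.067  0.035 -0.997] z [0.25  0.967 0.051] F [ 0.2 -0.9  0.4] g 1.0
shift mm [ 62.3 -26.6 -44.5]
```

```bash
python3 -c "
from h import *
rep([.22,.20,.31])
p,r,o=tool(); print(r.T@np.array([-.74,-.67,0]))"
```

```text
t 14.45 p [0.0997 0.2597 0.3023] q [-1.11 -0.34 -0.28  2.27 -0.04  1.15 -0.05] tilt 4.3 d az 27.4 y [ 0.067  0.035 -0.997] z [0.25  0.967 0.051] F [ 0.2 -0.9  0.4] g 1.0
shift mm [131.7  -1.7 -27.3]
[-0.54589075 -0.07308776 -0.83256319]
```

```bash
python3 -m jog '[[[40,0,-8],0],[[80,0,-17],0],[[120,0,-25],0],[[132,0,-27],0]]' >/dev/null; for i in 1 2; do python3 -m jog '[[[-22,0,-33],0],[[-44,0,-66],0],[[-66,0,-100],0]]' >/dev/null
python3 -c "
from h import *
rep([.22,.20,.33])"; done
```

```text
t 15.03 p [0.2045 0.1821 0.2933] q [-0.63 -0.34 -0.26  2.29 -0.07  1.13  0.45] tilt 3.0 d az 24.4 y [ 0.048  0.022 -0.999] z [0.267 0.963 0.034] F [ 0.4 -0.7  1.8] g 0.998
shift mm [ 11.6 -35.5  22.6]
t 15.28 p [0.1761 0.1807 0.2738] q [-0.6  -0.34 -0.33  2.33 -0.12  1.12  0.49] tilt 0.7 d az 40.4 y [ 0.009  0.007 -1.   ] z [0.219 0.976 0.009] F [-0.9  0.   1.4] g 0.999
shift mm [ 39.  -55.6  28.9]
```

Inward pushes remove the lean once the elbow is centred: it is now 0.7° off vertical. Next I go to the silver tray's fin.

```bash
python3 -c "
from h import *
rep([.465,.396,.20])"
```

```text
t 15.28 p [0.1761 0.1807 0.2738] q [-0.6  -0.34 -0.33  2.33 -0.12  1.12  0.49] tilt 0.7 d az 40.4 y [ 0.009  0.007 -1.   ] z [0.219 0.976 0.009] F [-0.9  0.   1.4] g 0.999
shift mm [234.3  78.  272.5]
```

```bash
python3 -m jog '[[[26,4,30],0.12],[[52,8,60],0.24],[[78,12,90],0.36],[[104,16,120],0.48],[[130,20,150],0.6],[[156,30,180],0.72],[[182,40,210],0.84],[[208,50,240],0.96],[[234,60,272],1.08],[[234,70,272],1.2],[[234,78,272],1.32],[[234,78,272],1.44],[[234,78,272],1.56],[[234,78,272],1.64],[[234,78,272],1.64]]' >/dev/null
python3 - <<'E'
from h import *
rep([.465,.396,.066])
c=cam("top"); crop(c,180,180,110,90,7,"t1.png")
p,r,o=tool(); 
for q in[p, p+r[:,2]*.05,p-r[:,2]*.05]: print(w2px(c,q))
E
```

```text
t 16.53 p [0.4715 0.387  0.1992] q [-0.65  0.4  -0.18  1.75  0.1   0.99 -1.19] tilt 0.9 d az 4.5 y [ 0.015  0.001 -1.   ] z [ 0.952 -0.304  0.014] F [ 0.9 -0.3 -0.2] g 1.003
shift mm [ -5.8 133.1 -10.8]
[218.73581415 230.88473176]
[224.74310585 210.95718063]
[212.68518806 250.95603286]
```

View pics/t1.png

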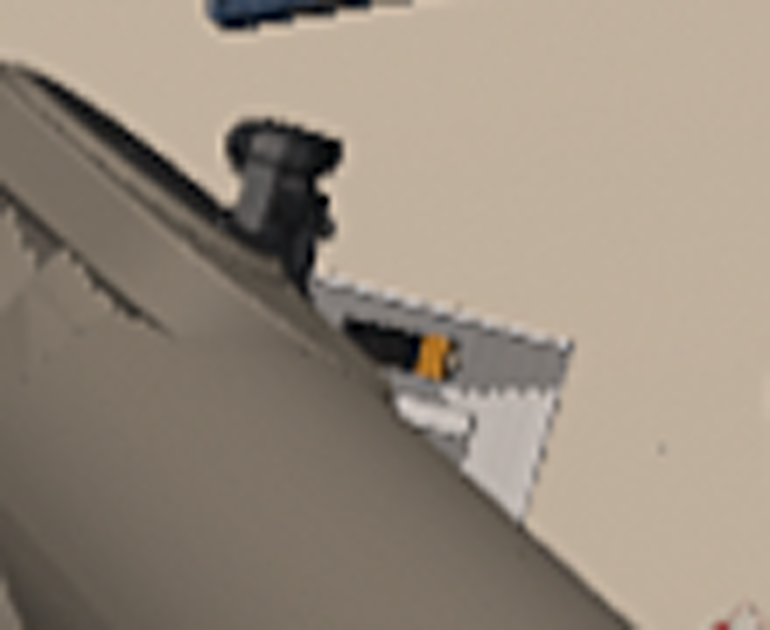

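The tool is above the tray, whose spout end shows at crop (520,430); the arm hides the fin. I'll descend and grip.

```bash
python3 -m jog '[[[-6,30,-11],0],[[-6,65,-11],0],[[-6,95,-11],0],[[-6,120,-11],0],[[-6,132,-11],0],[[-6,132,-11],0]]'; python3 -m jog '[[[0,0,0],0],[[0,0,0],0],[[0,0,0],0],[[0,0,0],0],[[0,0,0],0],[[0,0,0],0]]' 0 60; python3 -c "
from h import *
rep()"
```

```text
t: 17.08
eef_pos: [0.4623, 0.393, 0.0621]
tool_rot: [-0.419, 0.417, -0.567, 0.573]
contact_force: [-0.7, -0.2, -0.1]
gripper_width: 1.003
t: 17.58
eef_pos: [0.4633, 0.3938, 0.0641]
tool_rot: [-0.42, 0.415, -0.568, 0.573]
contact_force: [-0.9, -0.3, -0.1]
gripper_width: 0.143
t 17.58 p [0.4633 0.3938 0.0641] q [-0.68  0.57 -0.17  1.84  0.15  0.74 -1.25] tilt 0.6 d az -14.8 y [ 0.01  -0.003 -1.   ] z [ 0.953 -0.302  0.011] F [-0.9 -0.3 -0.1] g 0.143
```

```bash
cat > feas.py <<'E'
from cmp2 import *
def ik(q,pt,At,n=80):
    for _ in range(n):
        J,p,A=jac(q); e=np.r_[pt-p,.3*R.from_matrix(At@A.T).as_rotvec()]; J[3:]*=.3
        if np.linalg.norm(e)<5e-4: return q,True
        r=lsq_linear(np.vstack([J,.02*np.eye(7)]),np.r_[e,np.zeros(7)],(LO-q-1e-9,HI-q+1e-9)); q=q+r.x
    return q,False
if __name__=="__main__":
  qs=np.array([-.65,.4,-.18,1.75,.1,.99,-1.2])
  for d in (40,60,73,90,110):
    for a in (30,35):
      dr=np.radians(d); ar=np.radians(a)
      y=np.array([np.sin(ar)*np.cos(dr),np.sin(ar)*np.sin(dr),-np.cos(ar)])
      zj=np.array([np.sin(dr),-np.cos(dr),0]); res=[]
      for sgn in (1,-1):
        z=zj*sgn; x=np.cross(y,z); A0=np.c_[x,y,z]
        q=qs.copy(); q[6]=-1.2 if sgn>0 else 1.9
        g=np.array([.465,.396,.082]); q,ok=ik(q,g+y*.019,A0); s=f"tray {ok} {q.round(2)}"
        q,ok2=ik(q,g+y*.019+[0,0,.2],A0)
        gh=np.array([.472,.093,.255])+.0*y
        qh,ok3=ik(q,gh+y*.019,A0); s+=f"\n    hop0 {ok3} {qh.round(2)}"
        turn=-np.pi if qh[6]<0 else np.pi
        okk=[]
        for f in np.linspace(0,1,9)[1:]:
            qh,k=ik(qh,gh+y*.019,A0@R.from_rotvec([0,turn*f,0]).as_matrix()); okk.append(int(k))
        s+=f"\n    spin {okk} {qh.round(2)}"
        print(d,a,sgn,s)
E
python3 feas.py
```

```text
40 30 1 tray False [-0.62  0.46 -0.25  2.17  1.31  0.17 -2.96]
    hop0 True [ 0.04 -0.01 -0.19  2.29 -0.6   0.48 -0.54]
    spin [1, 1, 1, 1, 1, 1, 1, 1] [-0.01 -0.01 -0.15  2.29 -0.6   0.48  2.6 ]
40 30 -1 tray True [-0.56  0.48 -0.34  2.2   1.79  0.22 -0.29]
    hop0 True [ 0.02 -0.01 -0.17  2.29 -0.6   0.48  2.6 ]
    spin [1, 1, 1, 1, 1, 1, 1, 1] [ 0.06 -0.01 -0.21  2.29 -0.61  0.48 -0.54]
40 35 1 tray False [-0.58  0.46 -0.29  2.16  1.34  0.17 -2.96]
    hop0 True [ 0.42 -0.   -0.53  2.32 -0.86  0.44 -0.25]
    spin [1, 1, 1, 1, 1, 1, 1, 1] [ 0.43 -0.   -0.53  2.32 -0.86  0.44  2.88]
40 35 -1 tray True [-0.39  0.53 -0.55  2.25  2.12  0.37 -0.57]
    hop0 True [ 1.29  0.11 -1.41  2.29 -0.63  0.39  2.72]
    spin [1, 1, 1, 1, 1, 1, 1, 1] [ 0.93  0.03 -1.02  2.3  -0.81  0.43 -0.28]
60 30 1 tray True [-0.16  0.57 -0.69  2.16  1.46  0.17 -2.62]
    hop0 True [ 1.12  0.25 -1.28  2.16 -0.31  0.61 -0.4 ]
    spin [1, 1, 1, 1, 1, 1, 1, 1] [ 1.21  0.33 -1.41  2.16 -0.14  0.6   2.58]
60 30 -1 tray True [-0.16  0.57 -0.69  2.16  1.47  0.17  0.52]
    hop0 True [ 1.12  0.25 -1.28  2.16 -0.3
[... 2177 characters left out ...]
91 -0.31  1.1   0.39]
    spin [1, 1, 1, 1, 1, 1, 1, 1] [ 0.11  0.29 -0.16  1.93 -0.5   1.15 -2.57]
110 30 -1 tray True [ 0.06  0.75 -0.83  1.9   0.04  0.54  2.88]
    hop0 False [ 0.95  0.72 -1.41  1.87  0.23  1.13  2.96]
    spin [1, 1, 1, 1, 1, 1, 1, 1] [ 0.51  0.35 -0.64  1.91 -0.34  1.11  0.41]
110 35 1 tray True [ 0.04  0.74 -0.75  1.91 -0.25  0.53  0.03]
    hop0 True [ 0.68  0.43 -0.82  1.89 -0.31  1.12  0.39]
    spin [1, 1, 1, 1, 1, 1, 1, 1] [ 0.2   0.32 -0.21  1.92 -0.55  1.19 -2.52]
110 35 -1 tray True [ 0.17  0.84 -0.95  1.9   0.1   0.54  2.87]
    hop0 False [ 0.95  0.78 -1.41  1.85  0.2   1.15  2.96]
    spin [1, 1, 1, 1, 1, 1, 1, 1] [ 0.54  0.38 -0.64  1.9  -0.4   1.14  0.48]
```

```bash
python3 -m jog '[[[0,-20,0],0],[[0,-40,0],0],[[5,-60,5],-0.1],[[16,-60,16],-0.22],[[16,-60,16],-0.34],[[16,-60,16],-0.46],[[16,-60,16],-0.58],[[16,-60,16],-0.7],[[16,-60,16],-0.82],[[16,-60,16],-0.94],[[16,-60,16],-1.06],[[16,-60,16],-1.18],[[16,-60,16],-1.3],[[16,-60,16],-1.42],[[16,-60,16],-1.54],[[16,-60,16],-1.66],[[16,-60,16],-1.78],[[16,-60,16],-1.9],[[16,-60,16],-2.02],[[16,-60,16],-2.14]]'
python3 - <<'E'
from h import *
rep([.475,.375,.066])
c=cam("scene"); crop(c,170,170,220,170,3.6,"s2.png")
E
```

```text
t: 19.25
eef_pos: [0.4725, 0.3728, 0.1228]
tool_rot: [-0.699, 0.703, 0.097, -0.092]
contact_force: [-0.9, 0.1, -4.4]
gripper_width: 0.112
t 19.25 p [0.4725 0.3728 0.1228] q [-0.27  0.57 -0.68  1.8   0.45  0.93  0.69] tilt 0.6 d az -29.8 y [ 0.008 -0.005 -1.   ] z [-0.265  0.964 -0.007] F [-0.9  0.1 -4.4] g 0.112
shift mm [ 2.6 56.8  1.9]
```

View pics/s2.png

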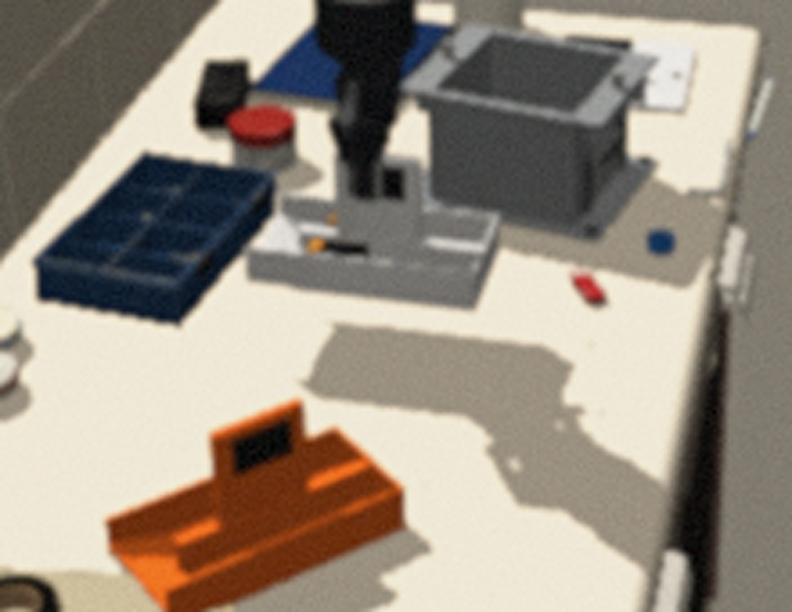

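The tray is level in the grip above the worktop at crop (380,240), cells inside. Now the rest of the turn, then set down.

```bash
python3 -m jog '[[[2,0,2],-0.12],[[2,0,2],-0.24],[[2,0,2],-0.36],[[2,0,2],-0.48],[[2,0,2],-0.6],[[2,0,2],-0.72],[[2,0,2],-0.84],[[2,0,2],-0.96],[[2,10,2],-1.08],[[2,20,2],-1.2],[[2,30,2],-1.32],[[2,40,2],-1.4],[[2,50,2],-1.4],[[2,56,2],-1.4],[[2,58,2],-1.4],[[2,58,2],-1.4]]'; python3 -c "
from h import *
rep([.475,.375,.066])"
```

```text
t: 20.63
eef_pos: [0.4747, 0.3758, 0.0655]
tool_rot: [-0.474, 0.481, 0.523, -0.521]
contact_force: [0.3, -1.0, -3.6]
gripper_width: 0.11
t 20.63 p [0.4747 0.3758 0.0655] q [-0.12  0.76 -0.93  1.81  0.75  0.96  1.86] tilt 0.6 d az -23.8 y [ 0.009 -0.004 -1.   ] z [-0.996 -0.089 -0.009] F [ 0.3 -1.  -3.6] g 0.11
shift mm [-0.8 -0.5 -0.2]
```

```bash
python3 -m jog '[[[0,2,0],0],[[0,3,0],0]]';python3 -m jog '[[[0,3,0],0],[[0,3,0],0],[[0,3,0],0],[[0,-35,0],0],[[0,-75,0],0],[[0,-115,0],0],[[0,-130,0],0]]' 85
python3 - <<'E'
from h import *
rep([-.05,.6,.58])
c=cam("top"); crop(c,180,180,110,90,7,"t2.png")
c=cam("scene"); crop(c,170,170,220,170,3.6,"s3.png")
E
```

```text
t: 20.8
eef_pos: [0.4758, 0.3765, 0.0647]
tool_rot: [-0.473, 0.481, 0.524, -0.52]
contact_force: [-1.9, -7.0, 18.2]
gripper_width: 0.112
t: 21.38
eef_pos: [0.4745, 0.3792, 0.1985]
tool_rot: [-0.473, 0.48, 0.526, -0.518]
contact_force: [1.2, 1.3, 1.1]
gripper_width: 0.994
t 21.38 p [0.4745 0.3792 0.1985] q [-0.04  0.61 -1.05  1.72  0.59  1.15  1.97] tilt 0.8 d az 8.5 y [ 0.014  0.002 -1.   ] z [-0.996 -0.092 -0.015] F [1.2 1.3 1.1] g 0.994
shift mm [ 268.3 -388.6  496.4]
```

View pics/t2.png

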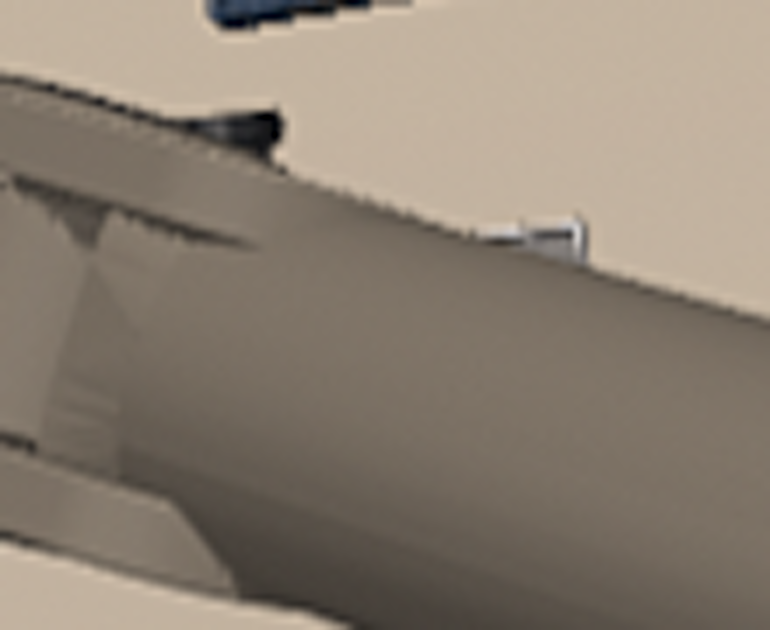

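```bash
python3 -m jog '[[[268,-389,496],0],[[268,-389,496],0],[[268,-389,496],0],[[268,-389,496],0],[[268,-389,496],0],[[268,-389,496],0],[[268,-389,496],0],[[268,-389,496],0],[[268,-389,496],0],[[268,-389,496],0],[[268,-389,496],0],[[268,-389,496],0],[[268,-389,496],0],[[268,-389,496],0],[[268,-389,496],0],[[268,-389,496],0],[[268,-389,496],0]]' >/dev/null
python3 - <<'E'
from h import *
rep([-.05,.6,.58])
c=cam("top"); crop(c,180,180,110,90,7,"t3.png"); np.savez("top1.npz",**c)
E
```

```text
t 22.9 p [-0.0534  0.5998  0.5766] q [-1.07  0.44 -1.17  1.07  0.43  1.87  1.17] tilt 0.4 d az -23.5 y [ 0.007 -0.003 -1.   ] z [-0.995 -0.096 -0.007] F [-0.6  0.7  0.5] g 0.996
shift mm [-0.2 -3.4 -3.4]
```

View pics/t3.png

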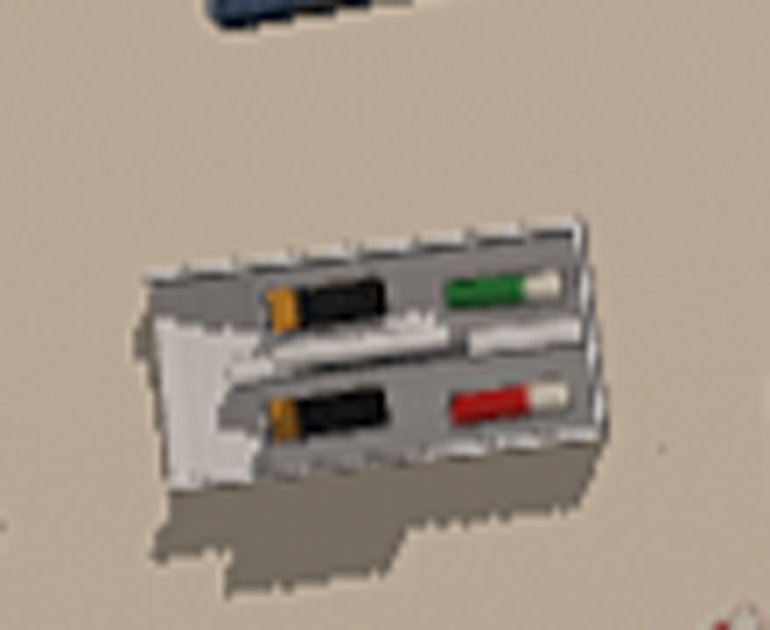

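Tray reversed: spout now at left (crop 180,400), back wall at right (590,330), all four cells aboard. Now I acquire a lean toward +y by pushing up beyond reach.

```bash
for i in 1 2 ; do python3 -m jog '[[[0,-40,0],0],[[0,-80,0],0],[[0,-120,0],0],[[0,-160,0],0]]' >/dev/null
python3 -c "
from h import *
rep()"; done
```

```text
t 23.28 p [-0.051   0.607   0.6004] q [-1.5   0.34 -0.43  0.97  0.16  1.91  1.37] tilt 2.9 d az -58.7 y [ 0.026 -0.044 -0.999] z [-0.996 -0.09  -0.022] F [ 0.   0.7 -0.9] g 0.988
t 23.62 p [-0.051   0.6094  0.6139] q [-1.96  0.33  0.31  0.96 -0.07  1.91  1.54] tilt 3.1 d az -55.0 y [ 0.031 -0.044 -0.999] z [-0.996 -0.089 -0.027] F [-0.7  0.7 -1.1] g 0.998
```

```bash
for i in 1 2 ; do python3 -m jog '[[[0,-40,0],0],[[0,-80,0],0],[[0,-120,0],0],[[0,-160,0],0]]' >/dev/null
python3 -c "
from h import *
rep()"; done
```

```text
t 23.95 p [-0.0569  0.5817  0.6674] q [-1.97  0.24  0.26  0.95 -0.02  1.91  1.5 ] tilt 3.4 d az 58.2 y [ 0.031  0.05  -0.998] z [-0.995 -0.089 -0.035] F [-0.3  1.4 -1.3] g 0.994
t 24.28 p [-0.0555  0.5625  0.701 ] q [-2.3   0.21  0.71  0.96 -0.11  1.91  1.57] tilt 6.2 d az 77.6 y [ 0.023  0.106 -0.994] z [-0.995 -0.089 -0.033] F [ 0.4 -0.8  0.1] g 0.993
```

```bash
python3 -m jog '[[[0,-41,0],0]]' >/dev/null
python3 -m jog '[[[0,-41,0],0]]' >/dev/null
python3 -m jog '[[[0,-41,0],0]]' >/dev/null
python3 -m jog '[[[0,-41,0],0]]' >/dev/null
python3 -c "
from h import *
rep()"
```

```text
t 24.62 p [-0.055   0.5277  0.7661] q [-2.68  0.12  1.07  0.94 -0.09  1.91  1.57] tilt 13.3 d az 87.1 y [ 0.012  0.23  -0.973] z [-0.995 -0.09  -0.033] F [-1.  -0.4  1.8] g 0.993
```

```bash
python3 -m jog '[[[12,-39,0],0]]' >/dev/null
python3 -m jog '[[[12,-39,0],0]]' >/dev/null
python3 -m jog '[[[12,-39,0],0]]' >/dev/null
python3 -c "
from h import *
rep()"
```

```text
t 24.87 p [-0.0579  0.5274  0.8134] q [-2.73  0.12  1.13  0.84 -0.09  1.91  1.57] tilt 18.9 d az 89.7 y [ 0.002  0.325 -0.946] z [-0.995 -0.092 -0.033] F [ 0.   0.7 -0.1] g 0.993
```

Working well: 2° per row.

```bash
python3 -m jog '[[[20,-36,0],0]]' >/dev/null
python3 -m jog '[[[20,-36,0],0]]' >/dev/null
python3 -m jog '[[[20,-36,0],0]]' >/dev/null
python3 -m jog '[[[20,-36,0],0]]' >/dev/null
python3 -c "
from h import *
rep()"
```

```text
t 25.2 p [-0.0609  0.5403  0.8744] q [-2.54  0.14  0.97  0.68 -0.12  1.91  1.57] tilt 26.5 d az 91.3 y [-0.01   0.445 -0.895] z [-0.995 -0.091 -0.034] F [ 0.1 -0.3  0. ] g 1.0
```

```bash
python3 -m jog '[[[22,-35,0],0]]' >/dev/null
python3 -m jog '[[[22,-35,0],0]]' >/dev/null
python3 -m jog '[[[22,-35,0],0]]' >/dev/null
python3 - <<'E'
from h import *
rep()
c=dict(np.load("top1.npz")); T=lambda x,y:(180+x/7,180+y/7)
for n,xy,z in[("bl",(583,220),.034),("br",(605,438),.034),("fin spout end",(276,360),.102),("fin back end",(450,325),.102)]: print(n,px2w(c,*T(*xy),z).round(4),px2w(c,*T(*xy)).round(4))
p,r,o=tool(); q=np.array(o["q"])
# plan
g=np.array([.475,.377,.082])
y=r[:,1]; print("pregrasp shift",(r.T@(g-y*.13+y*.019-p)*1000).round(0),"grasp",(r.T@(g+y*.019-p)*1000).round(0))
E
```

```text
t 25.45 p [-0.0624  0.54    0.9197] q [-2.47  0.16  0.93  0.56 -0.15  1.91  1.57] tilt 32.1 d az 92.1 y [-0.019  0.531 -0.847] z [-0.995 -0.09  -0.034] F [-0.5  0.9  0.4] g 0.997
bl [0.5293 0.2885 0.034 ] [ 0.5323  0.2906 -0.0023]
br [0.4412 0.2812 0.034 ] [0.4413 0.2829 0.0014]
fin spout end [0.4732 0.4018 0.102 ] [0.4732 0.4019 0.1012]
fin back end [0.485  0.3356 0.102 ] [ 4.895e-01  3.466e-01 -2.000e-04]
pregrasp shift [-632.  502. -492.] grasp [-632.  632. -492.]
```

```bash
cat > plan1.py <<'E'
from cmp2 import *
p,r,o=tool(); q=np.array(o["q"])
g=np.array([.476,.369,.082]); y=r[:,1]
def go(q,tgt,n,label,turn=0):
    p0,A0=fk(X,q); sh=A0.T@(np.array(tgt)-p0)*1000
    q=run(q,[(sh,turn)]*n,solver=s_lin,w=.3,lam=.05,it=1); p1,A1=fk(X,q)
    print(label,"sh",sh.round(0),desc(q),"err",((p1-tgt)*1000).round(0)); return q
q=go(q,[.2,.45,.55],14,"mid"); q=go(q,g-y*.111,12,"pre"); q=go(q,g+y*.019,5,"grasp")
q=go(q,g+y*.019+[0,0,.2],6,"lift")
h=np.array([.472,.093,.27])+y*.019
q=go(q,h,9,"hop")
q=go(q,h,28,"spin",-3.14 if q[6]>-.0 and False else (-3.14 if q[6]<-.2 else 3.14))
E
python3 plan1.py
```

```text
mid sh [-298.  260. -240.] p [0.2   0.451 0.55 ] q [-1.74 -0.34  0.43  1.81 -0.03  1.11  1.95] y [-0.019  0.528 -0.849] tilt 31.9 az 92 err [0. 1. 0.]
pre sh [-342.  238. -251.] p [0.409 0.3   0.243] q [-2.08 -0.34  1.46  2.25 -0.13  0.57  2.75] y [ 0.073  0.514 -0.855] tilt 31.2 az 82 err [-69. -10.  66.]
grasp sh [-28. 197. -50.] p [0.38  0.322 0.202] q [-2.19 -0.34  1.46  2.37  0.08  0.36  2.47] y [ 0.146  0.498 -0.855] tilt 31.2 az 74 err [-96. -57. 136.]
lift sh [  73.  -13. -106.] p [0.454 0.367 0.284] q [-2.25 -0.34  1.46  2.15  0.19  0.51  2.33] y [ 0.208  0.495 -0.843] tilt 32.5 az 67 err [-22. -12.  18.]
hop sh [-246. -102.  -17.] p [0.47  0.114 0.258] q [-1.55 -0.34  1.3   2.24 -0.07  0.66  2.96] y [ 0.227  0.418 -0.88 ] tilt 28.4 az 62 err [-2. 10.  4.]
spin sh [-11.  -1.  -1.] p [0.476 0.102 0.25 ] q [-1.38  0.12  1.46  2.23 -0.8   0.86  0.59] y [ 0.215  0.428 -0.878] tilt 28.7 az 63 err [ 4. -1. -4.]
```

```bash
python3 -c "
from h import *
rep([0.05,.46,.4]); rep([.05,.40,.4])"
```

```text
t 25.45 p [-0.0624  0.54    0.9197] q [-2.47  0.16  0.93  0.56 -0.15  1.91  1.57] tilt 32.1 d az 92.1 y [-0.019  0.531 -0.847] z [-0.995 -0.09  -0.034] F [-0.5  0.9  0.4] g 0.997
shift mm [-353.5  395.7  -87.2]
t 25.45 p [-0.0624  0.54    0.9197] q [-2.47  0.16  0.93  0.56 -0.15  1.91  1.57] tilt 32.1 d az 92.1 y [-0.019  0.531 -0.847] z [-0.995 -0.09  -0.034] F [-0.5  0.9  0.4] g 0.997
shift mm [-404.   363.8  -81.8]
```

```bash
python3 -m jog '[[[-353,396,-87],0],[[-353,396,-87],0],[[-353,396,-87],0],[[-353,396,-87],0],[[-353,396,-87],0],[[-353,396,-87],0],[[-353,396,-87],0],[[-353,396,-87],0],[[-353,396,-87],0],[[-353,396,-87],0],[[-353,396,-87],0],[[-353,396,-87],0],[[-353,396,-87],0],[[-380,380,-90],0]]' >/dev/null; python3 -c "
from h import *
rep([.09,.38,.4])"
```

```text
t 26.62 p [0.032  0.4651 0.4876] q [-1.56 -0.33 -0.06  1.97 -0.01  0.95  1.62] tilt 31.4 d az 92.3 y [-0.021  0.521 -0.854] z [-0.995 -0.092 -0.032] F [-0.1 -1.1 -1.5] g 0.998
shift mm [-123.3   29.3  -47.1]
```

```bash
sed -i 's/^q=go(q,\[.2,.45,.55\].*$/q=go(q,[.25,.42,.42],8,"mid"); q=go(q,g-y*.111,12,"pre"); q=go(q,g+y*.019,5,"grasp")/' plan1.py; python3 plan1.py
```

```text
mid sh [ -96.   29. -211.] p [0.25 0.42 0.42] q [-1.56 -0.28  0.48  2.05 -0.19  0.88  2.27] y [-0.02   0.521 -0.854] tilt 31.4 az 92 err [-0. -0.  0.]
pre sh [-241.  147. -209.] p [0.41  0.291 0.238] q [-2.07 -0.34  1.46  2.25 -0.11  0.56  2.75] y [ 0.08   0.503 -0.861] tilt 30.6 az 81 err [-68. -20.  61.]
grasp sh [-16. 197. -48.] p [0.381 0.32  0.2  ] q [-2.19 -0.34  1.46  2.37  0.11  0.36  2.44] y [ 0.152  0.488 -0.859] tilt 30.7 az 73 err [-94. -59. 134.]
lift sh [  75.  -13. -105.] p [0.454 0.367 0.283] q [-2.26 -0.34  1.46  2.15  0.21  0.52  2.31] y [ 0.212  0.487 -0.847] tilt 32.1 az 66 err [-22. -12.  17.]
hop sh [-246. -100.  -16.] p [0.47  0.113 0.257] q [-1.55 -0.34  1.29  2.24 -0.06  0.66  2.96] y [ 0.229  0.415 -0.88 ] tilt 28.3 az 61 err [-1. 10.  3.]
spin sh [-10.  -1.  -1.] p [0.476 0.102 0.25 ] q [-1.38  0.11  1.46  2.23 -0.79  0.85  0.58] y [ 0.217  0.426 -0.878] tilt 28.5 az 63 err [ 5. -1. -4.]
```

```bash
python3 -m jog '[[[-34,-20,4],0],[[-68,-40,8],0],[[-102,-60,12],0],[[-136,-80,16],0]]' >/dev/null; python3 -c "
from h import *
rep([.09,.48,.4])"
```

```text
t 26.95 p [0.0331 0.4513 0.4635] q [-1.23 -0.34 -0.28  2.01 -0.18  0.93  1.78] tilt 30.4 d az 92.8 y [-0.025  0.506 -0.862] z [-0.996 -0.083 -0.02 ] F [ 0.9 -1.   0.8] g 0.995
shift mm [-12.1  67.8 -57.8]
```

```bash
python3 plan1.py; sed 's/\[.25,.42,.42\],8/[.08,.47,.25],8/' plan1.py > plan2.py; python3 plan2.py
```

```text
mid sh [ -69.   15. -213.] p [0.25 0.42 0.42] q [-1.21 -0.21  0.22  2.02 -0.33  0.92  2.39] y [-0.024  0.506 -0.862] tilt 30.4 az 93 err [-0.  0.  0.]
pre sh [-233.  149. -214.] p [0.475 0.324 0.186] q [-0.36  0.3  -0.19  2.01 -0.46  0.66  2.96] y [ 0.019  0.388 -0.922] tilt 22.9 az 87 err [-3. 11.  8.]
grasp sh [  4. 132.   2.] p [0.476 0.379 0.066] q [-0.39  0.53 -0.27  2.03 -0.47  0.4   2.96] y [ 0.019  0.387 -0.922] tilt 22.8 az 87 err [0. 0. 0.]
lift sh [  77. -184.   -5.] p [0.475 0.379 0.266] q [-0.45  0.24 -0.18  1.88 -0.37  0.81  2.76] y [ 0.019  0.388 -0.922] tilt 22.8 az 87 err [-0. -0. -0.]
hop sh [-259.  -96.    6.] p [0.478 0.116 0.255] q [ 0.57  0.23 -0.82  1.97 -0.17  0.94  2.96] y [ 0.01   0.309 -0.951] tilt 18.0 az 88 err [ 6. 14.  1.]
spin sh [-14.  -3.   6.] p [0.472 0.103 0.254] q [ 0.25  0.16 -0.42  2.   -0.3   0.96 -0.04] y [ 0.01   0.309 -0.951] tilt 18.0 az 88 err [-0. -0. -0.]
mid sh [-98. 192. -44.] p [0.08 0.47 0.25] q [-1.26 -0.1  -0.21  2.34 -0.25  0.38  1.96] y [-0.023  0.505 -0.863] tilt 30.4 az 93 err [-0.  0.  0.]
pre sh [-204.  -26. -383.] p [0.451 0.335 0.202] q [-0.5   0.24 -0.07  2.04 -0.51  0.68  2.96] y [ 0.023  0.393 -0.919] tilt 23.2 az 87 err [-27.  23.  24.]
grasp sh [-14. 143. -21.] p [0.476 0.379 0.066] q [-0.38  0.53 -0.28  2.03 -0.47  0.39  2.96] y [ 0.023  0.39  -0.92 ] tilt 23.0 az 87 err [-0.  0.  0.]
lift sh [  78. -184.   -6.] p [0.475 0.379 0.266] q [-0.44  0.24 -0.19  1.88 -0.37  0.8   2.76] y [ 0.023  0.391 -0.92 ] tilt 23.1 az 87 err [-0. -0. -0.]
hop sh [-259.  -97.    6.] p [0.478 0.116 0.255] q [ 0.58  0.23 -0.83  1.97 -0.17  0.94  2.96] y [ 0.014  0.311 -0.95 ] tilt 18.1 az 87 err [ 7. 14.  1.]
spin sh [-14.  -3.   6.] p [0.472 0.103 0.254] q [ 0.26  0.16 -0.43  2.   -0.3   0.95 -0.04] y [ 0.014  0.311 -0.95 ] tilt 18.1 az 87 err [-0. -0. -0.]
```

```bash
cat > plan3.py <<'E'
from cmp2 import *
p,r,o=tool(); q=np.array(o["q"])
g=np.array([.476,.369,.082]); y=r[:,1]
def go(q,tgt,n,label,t1=0.):
    p0,A0=fk(X,q); sh=A0.T@(np.array(tgt)-p0)*1000
    q=run(q,[(sh*min(1,i/(n-1)),t1*min(1,i/(n-1))) for i in range(1,n+1)],solver=s_lin,w=.3,lam=.05,it=1); p1,A1=fk(X,q)
    print(label,"sh",sh.round(0),desc(q),"err",((p1-tgt)*1000).round(0),"z",A1[:,2].round(2)); return q
q=go(q,[.25,.42,.42],19,"mid",2.2); q=go(q,g-y*.111,10,"pre",.94); q=go(q,g+y*.019,5,"grasp")
q=go(q,g+y*.019+[0,0,.15],6,"lift")
h=np.array([.472,.07,.27])+y*.019
q=go(q,h,9,"hop")
for k in range(2): q=go(q,h,15,"spin",1.57)
E
python3 plan3.py
```

```text
mid sh [ -69.   15. -213.] p [0.25 0.42 0.42] q [-0.71 -0.18 -0.19  2.   -0.46  0.95  0.32] y [-0.025  0.506 -0.862] tilt 30.4 az 93 err [ 0. -0. -0.] z [0.52 0.74 0.42]
pre sh [310. 149. -63.] p [0.479 0.313 0.178] q [-0.46  0.33  0.06  2.05 -0.82  0.74  0.29] y [-0.024  0.506 -0.862] tilt 30.4 az 93 err [-0.  0.  0.] z [1.   0.08 0.02]
grasp sh [  0. 130.  -0.] p [0.476 0.379 0.066] q [-0.47  0.54 -0.07  2.05 -1.01  0.51  0.45] y [-0.025  0.504 -0.863] tilt 30.3 az 93 err [0. 0. 0.] z [1.   0.08 0.02]
lift sh [ -76. -129.    3.] p [0.475 0.379 0.215] q [-0.6   0.31  0.08  1.97 -0.76  0.76  0.11] y [-0.025  0.505 -0.863] tilt 30.4 az 93 err [-0. -0. -0.] z [1.   0.08 0.02]
hop sh [ 237. -184.  -28.] p [0.471 0.08  0.254] q [-0.2   0.2   0.29  2.03 -0.66  1.1   0.54] y [-0.025  0.505 -0.863] tilt 30.4 az 93 err [-0.  0.  0.] z [1.   0.08 0.02]
spin sh [ 0. -0.  0.] p [0.472 0.08  0.254] q [-0.35  0.2   0.47  2.04 -0.69  1.13 -0.99] y [-0.025  0.505 -0.862] tilt 30.4 az 93 err [ 0. -0. -0.] z [ 0.08 -0.86 -0.51]
spin sh [ 0. -0. -0.] p [0.472 0.08  0.254] q [-0.52  0.22  0.67  2.05 -0.73  1.16 -2.52] y [-0.025  0.506 -0.862] tilt 30.4 az 93 err [ 0. -0. -0.] z [-1.   -0.09 -0.02]
```

```bash
python3 -m jog '[[[-5,1,-15],0.12],[[-10,2,-30],0.24],[[-15,3,-45],0.36],[[-20,4,-60],0.48],[[-25,5,-75],0.6],[[-30,6,-90],0.72],[[-35,7,-105],0.84],[[-40,8,-120],0.96],[[-45,9,-135],1.08],[[-50,10,-150],1.2],[[-55,12,-165],1.32],[[-60,13,-180],1.44],[[-65,14,-195],1.56],[[-69,15,-213],1.68],[[-69,15,-213],1.8],[[-69,15,-213],1.92],[[-69,15,-213],2.04],[[-69,15,-213],2.16],[[-69,15,-213],2.2]]' >/dev/null
python3 - <<'E'
from h import *
p,r,o=tool(); y=r[:,1]; g=np.array([.476,.369,.082])
rep(g-y*.091)
E
```

```text
t 28.53 p [0.2464 0.4221 0.4182] q [-0.82 -0.17 -0.1   2.   -0.45  0.94  0.31] tilt 30.6 d az 95.0 y [-0.045  0.507 -0.861] z [0.519 0.748 0.414] F [-0.4  0.8  0.7] g 0.995
shift mm [318.4 161.2 -59.6]
```

```bash
python3 -m jog '[[[35,16,-7],0.1],[[70,32,-13],0.2],[[105,48,-20],0.32],[[140,64,-26],0.44],[[175,82,-33],0.56],[[210,100,-40],0.68],[[245,120,-46],0.8],[[280,140,-53],0.92],[[318,161,-60],0.95],[[318,161,-60],0.95]]' >/dev/null
python3 - <<'E'
from h import *
p,r,o=tool(); y=r[:,1]; g=np.array([.476,.369,.082])
rep(g+y*.019)
c=cam("scene"); crop(c,200,150,170,130,4.6,"s4.png")
E
```

```text
t 29.37 p [0.4828 0.3203 0.1545] q [-0.54  0.39  0.15  2.03 -0.88  0.75  0.34] tilt 30.2 d az 95.3 y [-0.047  0.501 -0.864] z [ 0.996  0.085 -0.005] F [-0.2 -0.8 -0.2] g 0.995
shift mm [ -5.9 106.4  -2.3]
```

View pics/s4.png

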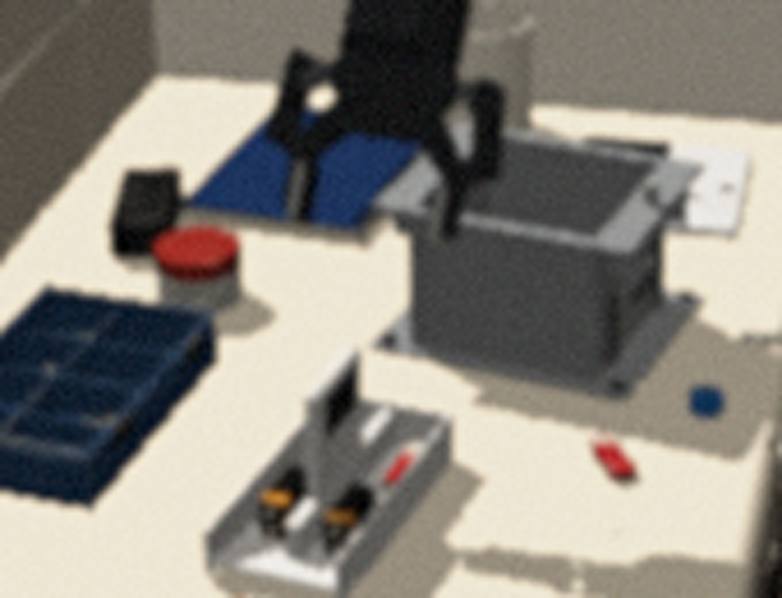

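The open fingers (crop 300,190 and 445,215) lean over the tray's back end, with the fin at (335,410). I advance and grip.

```bash
python3 -m jog '[[[-6,35,-2],0],[[-6,70,-2],0],[[-6,95,-2],0],[[-6,106,-2],0],[[-6,106,-2],0]]' >/dev/null;  python3 -m jog '[[[0,0,0],0],[[0,0,0],0],[[0,0,0],0],[[0,0,0],0],[[0,0,0],0],[[0,0,0],0]]' 0 90
python3 - <<'E'
from h import *
p,r,o=tool(); y=r[:,1]
rep(np.array([.475,.2,.30])+y*.019); print((r.T@[0,0,1]).round(3))
E
```

```text
t: 30.33
eef_pos: [0.4743, 0.3844, 0.0756]
tool_rot: [0.632, -0.377, 0.596, -0.322]
contact_force: [3.2, 1.3, 2.6]
gripper_width: 0.138
t 30.33 p [0.4743 0.3844 0.0756] q [-0.56  0.53  0.04  2.04 -1.05  0.58  0.46] tilt 30.7 d az 94.8 y [-0.043  0.509 -0.86 ] z [0.996 0.093 0.005] F [3.2 1.3 2.6] g 0.138
shift mm [  43.2 -267.9  -15.3]
[-0.511 -0.86   0.005]
```

```bash
python3 - <<'E'
from h import *
p,r,o=tool()
for t in ([.4735,.36,.245],[.4717,.1077,.2457]): print((r.T@(np.array(t)-p)*1000).round(0))
E
python3 -m jog '[[[-10,-17,0],0],[[-25,-45,0],0],[[-45,-80,0],0],[[-65,-115,0],0]]'
```

```text
[ -66. -158.   -2.]
[ 150. -287.  -27.]
t: 30.67
eef_pos: [0.4723, 0.3803, 0.2066]
tool_rot: [0.63, -0.379, 0.597, -0.322]
contact_force: [0.3, 0.5, -3.5]
gripper_width: 0.1
```

Run:
```python
from h import *
rep([.4717,.1077,.2457])
```

```text
t 30.67 p [0.4723 0.3803 0.2066] q [-0.67  0.33  0.17  1.97 -0.81  0.78  0.15] tilt 30.5 d az 95.3 y [-0.047  0.506 -0.861] z [0.996 0.093 0.001] F [ 0.3  0.5 -3.5] g 0.1
shift mm [ 213.9 -171.6  -26. ]
```

```bash
python3 -m jog '[[[-10,-30,0],0],[[10,-60,-4],0],[[45,-80,-8],0],[[80,-100,-12],0],[[115,-120,-16],0],[[150,-140,-20],0],[[185,-160,-23],0],[[214,-172,-26],0],[[214,-172,-26],0],[[214,-172,-26],0]]' >/dev/null
python3 - <<'E'
from h import *
rep([.4717,.1077,.2457])
c=cam("scene"); crop(c,200,110,170,130,4.6,"s5.png")
E
```

```text
t 31.5 p [0.4727 0.1061 0.2446] q [-0.33  0.21  0.37  2.04 -0.7   1.09  0.52] tilt 30.6 d az 94.9 y [-0.043  0.508 -0.86 ] z [0.996 0.089 0.002] F [ 0.7  1.7 -3.5] g 0.1
shift mm [-2.  -0.1 -0.8]
```

View pics/s5.png

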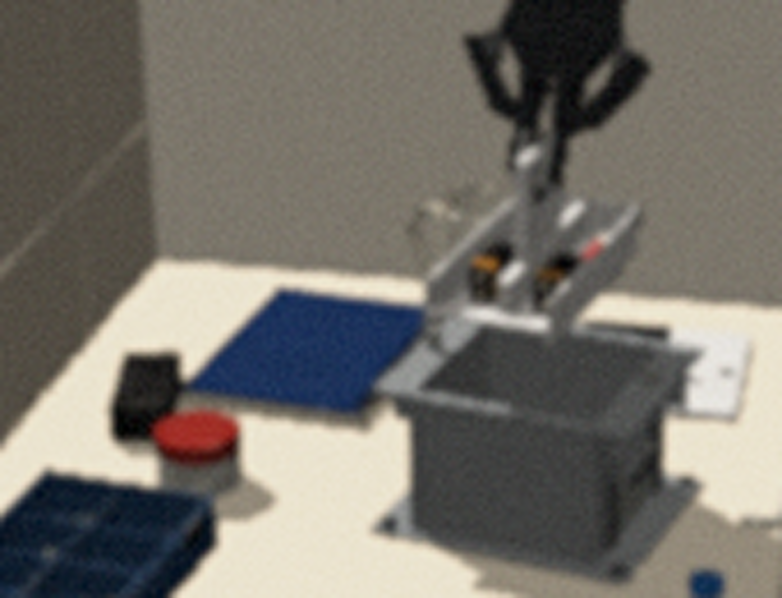

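```bash
python3 -m jog '[[[0,0,0],0.08],[[0,0,0],0.2],[[0,0,0],0.32],[[0,0,0],0.44],[[0,0,0],0.56],[[0,0,0],0.68],[[0,0,0],0.8],[[0,0,0],0.92],[[0,0,0],1.04],[[0,0,0],1.16],[[0,0,0],1.28],[[0,0,0],1.4],[[0,0,0],1.52],[[0,0,0],1.64],[[0,0,0],1.76],[[0,0,0],1.88]]' >/dev/null
python3 - <<'E'
from h import *
rep([.4717,.1077,.2457])
c=cam("scene"); crop(c,200,110,170,130,4.6,"s6.png")
E
```

```text
t 32.88 p [0.4724 0.1104 0.2452] q [-0.53  0.23  0.61  2.05 -0.75  1.13 -1.31] tilt 30.7 d az 95.2 y [-0.046  0.509 -0.86 ] z [-0.227 -0.843 -0.487] F [ 0.2 -0.  -4.3] g 0.104
shift mm [ 0.3 -1.8  2.2]
```

View pics/s6.png

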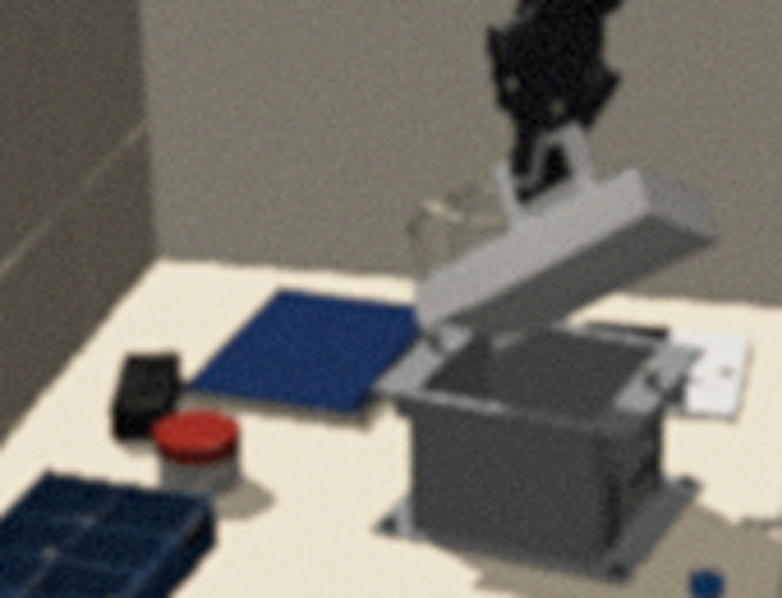

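```bash
python3 -m jog '[[[0,0,0],0.12],[[0,0,0],0.245],[[0,0,0],0.37],[[0,0,0],0.495],[[0,0,0],0.62],[[0,0,0],0.745],[[0,0,0],0.87],[[0,0,0],0.995],[[0,0,0],1.12],[[0,0,0],1.22],[[0,0,0],1.26]]' >/dev/null
python3 - <<'E'
from h import *
rep([.4717,.1077,.22])
c=cam("scene"); crop(c,200,110,170,130,4.6,"s7.png")
E
```

```text
t 33.85 p [0.4727 0.1102 0.2454] q [-0.68  0.26  0.8   2.06 -0.79  1.17 -2.51] tilt 30.7 d az 95.1 y [-0.046  0.509 -0.86 ] z [-0.995 -0.096 -0.004] F [ 0.   0.4 -3.1] g 0.099
shift mm [-15.   20.6   1.3]
```

View pics/s7.png

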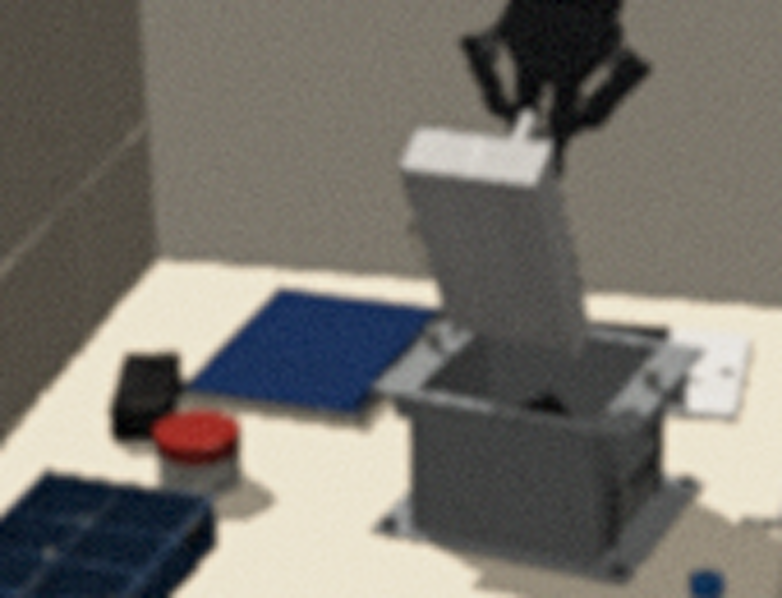

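Tray tipped at about 61°, and a cell shows in the hopper (crop 545,400). Lower a little and jiggle.

```bash
python3 -m jog '[[[-13,18,0],0],[[-13,18,0],0],[[0,0,0],0],[[-10,15,0],0],[[0,0,0],0]]'
python3 - <<'E'
from h import *
rep()
c=cam("top"); crop(c,280,160,120,110,5.4,"t4.png")
E
```

```text
t: 34.32
eef_pos: [0.4705, 0.1095, 0.2422]
tool_rot: [-0.596, 0.319, 0.631, -0.381]
contact_force: [-0.2, 0.0, -3.2]
gripper_width: 0.106
t 34.32 p [0.4705 0.1095 0.2422] q [-0.68  0.27  0.8   2.06 -0.79  1.17 -2.5 ] tilt 30.6 d az 95.7 y [-0.051  0.507 -0.861] z [-0.995 -0.099  0.   ] F [-0.2  0.  -3.2] g 0.106
```

View pics/t4.png

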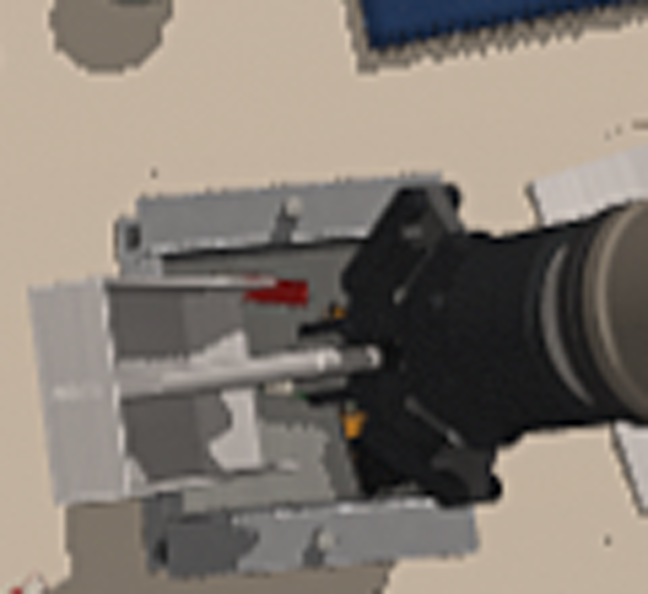

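Run:
```python
from h import *
rep([.4705,.1095,.285]); rep([.4743,.3844,.17])
```

```text
t 34.37 p [0.4728 0.1094 0.2473] q [-0.69  0.26  0.8   2.06 -0.79  1.17 -2.51] tilt 30.8 d az 95.1 y [-0.046  0.509 -0.859] z [-0.995 -0.098 -0.005] F [ 1.  -0.4  0.8] g 0.105
shift mm [ 19.6 -32.3   2.1]
t 34.37 p [0.4728 0.1094 0.2473] q [-0.69  0.26  0.8   2.06 -0.79  1.17 -2.51] tilt 30.8 d az 95.1 y [-0.046  0.509 -0.859] z [-0.995 -0.098 -0.005] F [ 1.  -0.4  0.8] g 0.105
shift mm [195.5 206.4 -28. ]
```

```bash
python3 -m jog '[[[10,-18,1],-0.12],[[20,-35,2],-0.24],[[30,-30,1],-0.365],[[42,-22,0],-0.49],[[55,-15,-2],-0.615],[[70,-6,-4],-0.74],[[85,3,-5],-0.865],[[100,12,-7],-0.99],[[115,21,-9],-1.115],[[130,30,-11],-1.24],[[140,40,-12],-1.365],[[148,65,-14],-1.49],[[156,90,-17],-1.615],[[164,115,-19],-1.74],[[172,140,-21],-1.865],[[180,160,-23],-1.99],[[188,185,-26],-2.115],[[195,206,-28],-2.24],[[195,206,-28],-2.365],[[195,206,-28],-2.49]]' >/dev/null
python3 - <<'E'
from h import *
rep([.4743,.3844,.0776])
E
```

```text
t 36.03 p [0.4736 0.3849 0.1672] q [-0.73  0.39  0.24  2.   -0.93  0.75 -0.36] tilt 30.7 d az 95.4 y [-0.048  0.509 -0.86 ] z [ 0.848 -0.435 -0.304] F [ 0.3  0.1 -2.2] g 0.102
shift mm [36.7 76.8 28. ]
```

```bash
python3 -m jog '[[[0,0,0],-0.12],[[4,8,3],-0.24],[[8,16,6],-0.36],[[14,30,11],-0.48],[[22,46,17],-0.6],[[29,60,22],-0.65],[[33,69,25],-0.65],[[35,73,26],-0.65],[[36,76,27],-0.65],[[37,78,28],-0.65],[[37,78,28],-0.65]]'
python3 - <<'E'
from h import *
rep([.4743,.3844,.0756])
E
```

```text
t: 36.95
eef_pos: [0.4758, 0.3833, 0.0776]
tool_rot: [0.632, -0.377, 0.596, -0.321]
contact_force: [0.5, -0.4, -3.4]
gripper_width: 0.103
t 36.95 p [0.4758 0.3833 0.0776] q [-0.55  0.53  0.03  2.03 -1.03  0.58  0.45] tilt 30.7 d az 94.9 y [-0.044  0.509 -0.86 ] z [0.996 0.094 0.005] F [ 0.5 -0.4 -3.4] g 0.103
shift mm [-0.   2.4 -1.4]
```

```bash
python3 -m jog '[[[1,2,0],0],[[1,3,0],0]]';python3 -m jog '[[[1,3,0],0],[[1,3,0],0],[[1,3,0],0],[[0,-30,0],0],[[0,-70,0],0],[[0,-110,0],0],[[0,-130,0],0]]' 85
python3 - <<'E'
from h import *
rep([.12,.47,.42])
c=cam("scene"); crop(c,200,110,170,130,4.6,"s8.png")
E
```

```text
t: 37.12
eef_pos: [0.4767, 0.3839, 0.0754]
tool_rot: [0.632, -0.376, 0.596, -0.321]
contact_force: [0.6, -6.7, 10.4]
gripper_width: 0.104
t: 37.7
eef_pos: [0.4833, 0.3155, 0.1899]
tool_rot: [0.633, -0.375, 0.596, -0.323]
contact_force: [1.2, 0.5, 0.1]
gripper_width: 0.992
t 37.7 p [0.4833 0.3155 0.1899] q [-0.54  0.33  0.16  2.02 -0.83  0.8   0.29] tilt 30.8 d az 94.4 y [-0.039  0.51  -0.859] z [0.996 0.091 0.008] F [1.2 0.5 0.1] g 0.992
shift mm [-279.7 -104.7 -345.9]
```

View pics/s8.png

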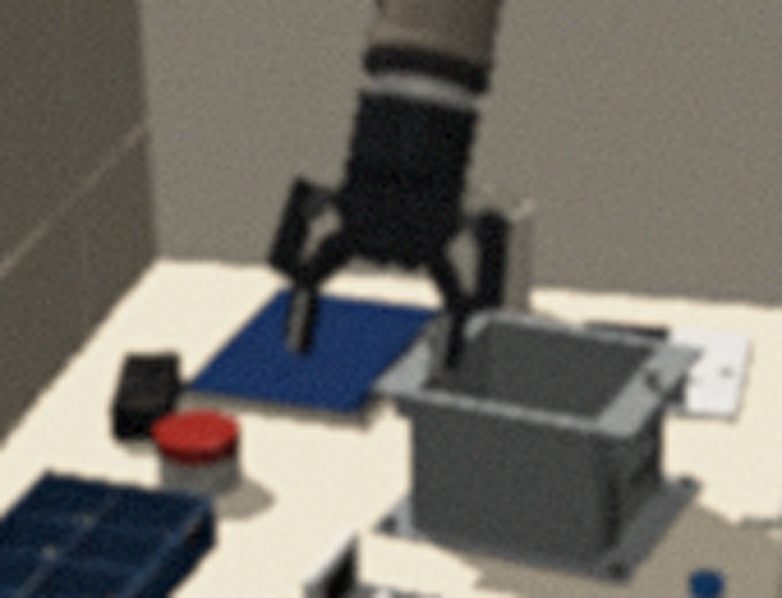

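```bash
cat > plan4.py <<'E'
from cmp2 import *
p,r,o=tool(); q0=np.array(o["q"])
def go(q,tgt,n):
    p0,A0=fk(X,q); sh=A0.T@(np.array(tgt)-p0)*1000
    return run(q,[(sh,0)]*n,solver=s_lin,w=.3,lam=.05,it=1)
qm=go(q0,[.3,.45,.3],6)
for st in ([.0,.47,.4],[.0,.45,.25],[.03,.45,.15],[0.03,.52,.12],[.0,.42,.2]):
    q=go(qm,[.2,.46,max(.25,st[2])],4); q=go(q,st,10); print(st,desc(q))
    for d in ([0,-1,0],[0,-.7,-.7],[0,0,-1.],[0,-.9,.4]):
        qq=q.copy(); s=""
        for k in range(14):
            p0,A0=fk(X,qq); qq=run(qq,[(A0.T@np.array(d)*41,0)],solver=s_lin,w=.3,lam=.05,it=1)
            if k in(4,9): s+=" %.0f"%np.degrees(np.arccos(-fk(X,qq)[1][2,1]))
        print("   ",d,s,desc(qq))
E
python3 plan4.py
```

```text
[0.0, 0.47, 0.4] p [0.   0.47 0.4 ] q [-1.   -0.31 -0.53  2.12 -0.3   0.75 -1.29] y [-0.042  0.527 -0.849] tilt 31.9 az 95
    [0, -1, 0]  17 12 p [0.046 0.143 0.338] q [-0.95 -0.34 -0.19  2.25 -0.23  1.58 -0.92] y [-0.301 -0.232 -0.925] tilt 22.3 az -142
    [0, -0.7, -0.7]  25 7 p [0.007 0.241 0.142] q [-0.44  0.01 -1.17  2.44 -0.11  0.81 -1.4 ] y [-0.088 -0.117 -0.989] tilt 8.4 az -127
    [0, 0, -1.0]  31 19 p [ 0.022  0.453 -0.076] q [-1.15  0.72 -0.41  2.24  0.25  0.17 -1.53] y [-0.213  0.08  -0.974] tilt 13.2 az 159
    [0, -0.9, 0.4]  17 10 p [0.051 0.225 0.577] q [-1.18 -0.34 -0.1   1.7  -0.22  1.92 -1.19] y [-0.208 -0.09  -0.974] tilt 13.1 az -156
[0.0, 0.45, 0.25] p [0.   0.45 0.25] q [-1.01 -0.17 -0.64  2.39 -0.28  0.35 -1.33] y [-0.042  0.524 -0.851] tilt 31.7 az 95
    [0, -1, 0]  18 7 p [0.027 0.121 0.245] q [-0.95 -0.34 -0.38  2.44 -0.22  1.33 -1.08] y [-0.169 -0.26  -0.951] tilt 18.1 az -123
    [0, -0.7, -0.7]  16 7 p [0.029 0.245 0.007] q [-0.64  0.63 -0.99  2.44  0.56  0.66 -1.94] y [-0.175 -0.238 -0.955] tilt 17.2 az -126
    [0, 0, -1.0]  22 14 p [ 0.031  0.454 
[... 1563 characters left out ...]
0.911] tilt 24.4 az 165
[0.0, 0.42, 0.2] p [-0.     0.429  0.207] q [-0.68 -0.12 -0.96  2.44 -0.37  0.28 -1.23] y [-0.039  0.487 -0.873] tilt 29.2 az 95
    [0, -1, 0]  13 7 p [0.022 0.101 0.249] q [-0.95 -0.34 -0.44  2.44 -0.19  1.39 -1.16] y [-0.126 -0.34  -0.932] tilt 21.3 az -110
    [0, -0.7, -0.7]  14 11 p [ 0.049  0.219 -0.036] q [-0.57  0.78 -0.93  2.44  0.7   0.65 -1.91] y [-0.233 -0.283 -0.93 ] tilt 21.5 az -130
    [0, 0, -1.0]  22 17 p [ 0.039  0.432 -0.251] q [-0.99  1.16 -0.45  2.06  0.77  0.17 -1.75] y [-0.318 -0.037 -0.947] tilt 18.7 az -173
    [0, -0.9, 0.4]  19 11 p [0.041 0.15  0.317] q [-0.94 -0.34 -0.2   2.29 -0.26  1.51 -0.91] y [-0.305 -0.192 -0.933] tilt 21.1 az -148
```

```bash
python3 -c "
from h import *
rep([-.06,.47,.33])"; python3 -m jog '[[[-30,-10,-40],0.1],[[-300,-23,-396],0.2],[[-300,-23,-396],0.3],[[-300,-23,-396],0.4],[[-300,-23,-396],0.5],[[-300,-23,-396],0.6],[[-300,-23,-396],0.7],[[-300,-23,-396],0.8],[[-300,-23,-396],0.9],[[-300,-23,-396],1.0],[[-300,-23,-396],1.1],[[-300,-23,-396],1.2],[[-300,-23,-396],1.3],[[-300,-23,-396],1.37]]' >/dev/null;  python3 - <<'E'
from h import *
rep([-.06,.47,.33]); p,r,o=tool(); print((r.T@[0.1,-.99,0]*41).round(0))
E
```

```text
t 37.75 p [0.4851 0.3146 0.1921] q [-0.54  0.33  0.16  2.02 -0.83  0.8   0.29] tilt 30.8 d az 93.9 y [-0.035  0.511 -0.859] z [0.996 0.088 0.012] F [ 1.  -0.7  1.8] g 0.997
shift mm [-248.2  -19.8 -527.5]
t 38.92 p [0.1136 0.5009 0.3373] q [-1.06 -0.12 -0.29  2.14 -0.32  0.63 -2.26] tilt 30.6 d az 95.1 y [-0.045  0.508 -0.86 ] z [ 0.418 -0.773 -0.478] F [0.1 0.2 0.3] g 0.994
shift mm [170.6  -1.5 -45.2]
[ 12. -21.  33.]
```

```bash
python3 -m jog '[[[40,0,-10],0],[[80,0,-20],0],[[120,0,-32],0],[[160,-10,-25],0],[[170,-20,0],0]]' >/dev/null;  python3 - <<'E'
from h import *
rep(); p,r,o=tool(); print((r.T@[0.1,-.99,0]*41).round(0))
E
```

```text
t 39.33 p [-0.0452  0.4252  0.3246] q [-1.16 -0.33 -0.56  2.3  -0.24  0.6  -2.69] tilt 30.7 d az 95.6 y [-0.05   0.509 -0.86 ] z [ 0.43  -0.766 -0.478] F [0.  0.4 1.2] g 0.995
[ 12. -21.  33.]
```

```bash
python3 -m jog '[[[12,-21,33],0]]' >/dev/null
python3 -m jog '[[[12,-21,33],0]]' >/dev/null
python3 -m jog '[[[12,-21,33],0]]' >/dev/null
python3 -m jog '[[[12,-21,33],0]]' >/dev/null
python3 - <<'E'
from h import *
rep(); p,r,o=tool(); print((r.T@[0.1,-.99,0]*41).round(0))
E
```

```text
t 39.67 p [-0.0344  0.3885  0.2856] q [-1.6  -0.34 -0.24  2.4   0.02  0.58 -2.96] tilt 28.2 d az 94.6 y [-0.038  0.47  -0.882] z [ 0.449 -0.78  -0.436] F [ 2.  -0.  -0.4] g 0.995
[ 13. -19.  34.]
```

```bash
python3 -m jog '[[[13,-19,34],-0.12]]' >/dev/null
python3 -m jog '[[[9,-19,35],-0.12]]' >/dev/null
python3 -m jog '[[[5,-18,36],-0.12]]' >/dev/null
python3 -m jog '[[[1,-17,37],-0.12]]' >/dev/null
python3 - <<'E'
from h import *
rep(); p,r,o=tool(); print((r.T@[0.1,-.99,0]*41).round(0))
E
```

```text
t 40.0 p [-0.0008  0.3639  0.2622] q [-1.36 -0.34 -0.32  2.44 -0.17  0.6  -2.35] tilt 25.0 d az 95.2 y [-0.038  0.42  -0.907] z [ 0.701 -0.635 -0.324] F [ 0.3  0.1 -1. ] g 0.997
[ 23. -17.  29.]
```

```bash
python3 -m jog '[[[23,-17,29],0]]' >/dev/null
python3 -m jog '[[[23,-17,29],0]]' >/dev/null
python3 -m jog '[[[23,-17,29],0]]' >/dev/null
python3 -m jog '[[[23,-17,29],0]]' >/dev/null
python3 -m jog '[[[23,-17,29],0]]' >/dev/null
python3 - <<'E'
from h import *
rep(); p,r,o=tool(); print((r.T@[0.1,-.99,0]*41).round(0),(r.T@[0.1,-.7,-.7]*41).round(0))
E
```

```text
t 40.42 p [0.0602 0.3111 0.2497] q [-1.09 -0.34 -0.27  2.43 -0.34  0.77 -1.94] tilt 18.6 d az 105.0 y [-0.083  0.308 -0.948] z [ 0.686 -0.672 -0.278] F [-0.8  0.2  0.6] g 0.993
[ 24. -13.  30.] [21. 18. 30.]
```

Run:
```python
from h import *
rep([-.07,.31,.26]); p,r,o=tool(); print((r.T@[.25,-.97,0]*41).round(0))
```

```text
t 40.42 p [0.0602 0.3111 0.2497] q [-1.09 -0.34 -0.27  2.43 -0.34  0.77 -1.94] tilt 18.6 d az 105.0 y [-0.083  0.308 -0.948] z [ 0.686 -0.672 -0.278] F [-0.8  0.2  0.6] g 0.993
shift mm [ 93.3   0.7 -91.5]
[ 19. -13.  34.]
```

```bash
python3 -m jog '[[[29,0,-29],0],[[58,0,-58],0],[[88,0,-87],0]]' >/dev/null
python3 -m jog '[[[19,-13,34],0]]' >/dev/null
python3 -m jog '[[[19,-13,34],0]]' >/dev/null
python3 -m jog '[[[19,-13,34],0]]' >/dev/null
python3 -m jog '[[[19,-13,34],0]]' >/dev/null
python3 - <<'E'
from h import *
rep(); p,r,o=tool(); print((r.T@[0.25,-.97,0]*41).round(0),(r.T@[0.25,-.7,-.7]*41).round(0))
E
```

```text
t 41.0 p [-0.0038  0.2964  0.2356] q [-1.07 -0.34 -0.49  2.44 -0.34  0.81 -2.14] tilt 13.6 d az 111.4 y [-0.086  0.219 -0.972] z [ 0.693 -0.688 -0.216] F [0.1 0.7 0.5] g 0.994
[ 20. -10.  34.] [15. 21. 33.]
```

```bash
python3 -m jog '[[[20,-10,34],0]]' >/dev/null
python3 -m jog '[[[20,-10,34],0]]' >/dev/null
python3 -m jog '[[[20,-9,34],0]]' >/dev/null
python3 -m jog '[[[20,-8,34],0]]' >/dev/null
python3 -m jog '[[[20,-8,34],0]]' >/dev/null
python3 - <<'E'
from h import *
rep(); p,r,o=tool(); print((r.T@[0.25,-.97,0]*41).round(0),(r.T@[0.25,-.7,-.7]*41).round(0))
E
```

```text
t 41.42 p [0.0956 0.219  0.2344] q [-0.62 -0.34 -0.42  2.43 -0.37  1.01 -1.62] tilt 10.2 d az 136.7 y [-0.129  0.121 -0.984] z [ 0.694 -0.698 -0.176] F [1.1 0.8 0.1] g 0.995
[21. -6. 35.] [13. 23. 32.]
```

Run:
```python
from h import *
rep([-.12,.30,.25]);  p,r,o=tool(); print((r.T@[0.3,-.95,0]*41).round(0))
```

```text
t 41.42 p [0.0956 0.219  0.2344] q [-0.62 -0.34 -0.42  2.43 -0.37  1.01 -1.62] tilt 10.2 d az 136.7 y [-0.129  0.121 -0.984] z [ 0.694 -0.698 -0.176] F [1.1 0.8 0.1] g 0.995
shift mm [  95.7   22.1 -208.9]
[19. -6. 36.]
```

```bash
python3 -m jog '[[[19,3,-37],0],[[38,7,-75],0],[[57,11,-112],0],[[76,15,-150],0],[[95,20,-188],0],[[96,22,-205],0]]' >/dev/null
python3 -m jog '[[[19,-6,36],0]]' >/dev/null
python3 -m jog '[[[19,-6,36],0]]' >/dev/null
python3 -m jog '[[[19,-6,36],0]]' >/dev/null
python3 -m jog '[[[19,-6,36],0]]' >/dev/null
python3 - <<'E'
from h import *
rep(); p,r,o=tool(); print((r.T@[0.3,-.95,0]*41).round(0),"across",r[:,1]@[-.29,.957,0],"along",r[:,1]@[.957,.29,0])
E
```

```text
t 42.25 p [-0.0345  0.2372  0.2353] q [-1.4  -0.34 -0.3   2.44 -0.27  1.   -2.33] tilt 7.9 d az 166.9 y [-0.134  0.031 -0.99 ] z [ 0.7   -0.704 -0.117] F [ 0.3  0.9 -0.7] g 0.992
[19. -3. 36.] across 0.06867950609978155 along -0.1192204199996643
```

```bash
python3 -m jog '[[[17,-3,37],0]]' >/dev/null
python3 -m jog '[[[17,-3,37],0]]' >/dev/null
python3 - <<'E'
from h import *
rep([.35,-.05,.25]); p,r,o=tool(); print("across",r[:,1]@[-.29,.957,0],"along",r[:,1]@[.957,.29,0])
rep([.40,.0,.25])
E
```

```text
t 42.42 p [0.0022 0.2158 0.234 ] q [-1.12 -0.34 -0.37  2.43 -0.3   1.07 -2.1 ] tilt 8.4 d az -174.1 y [-0.145 -0.015 -0.989] z [ 0.704 -0.704 -0.093] F [ 0.7 -0.2  0.4] g 0.994
shift mm [-51.3 -62.3 430.6]
across 0.027670393691061543 along -0.14324244028422234
t 42.42 p [0.0022 0.2158 0.234 ] q [-1.12 -0.34 -0.37  2.43 -0.3   1.07 -2.1 ] tilt 8.4 d az -174.1 y [-0.145 -0.015 -0.989] z [ 0.704 -0.704 -0.093] F [ 0.7 -0.2  0.4] g 0.994
shift mm [-121.6  -70.3  430.6]
```

Run:
```python
from h import *
c=dict(np.load("top0.npz"))
print("mug",px2w(c,630*.7,222*.7),px2w(c,600*.7,270*.7))
p,r,o=tool(); g=np.array([.509,-.142,.035]); y=r[:,1]
rep([.3,.2,.26]); rep(g+y*.019-y*.1)
```

```text
mug [ 0.67860528 -0.2224054   0.03141718] [ 0.58663324 -0.16648061  0.00545837]
t 42.42 p [0.0022 0.2158 0.234 ] q [-1.12 -0.34 -0.37  2.43 -0.3   1.07 -2.1 ] tilt 8.4 d az -174.1 y [-0.145 -0.015 -0.989] z [ 0.704 -0.704 -0.093] F [ 0.7 -0.2  0.4] g 0.994
shift mm [-192.9  -68.7  218.4]
t 42.42 p [0.0022 0.2158 0.234 ] q [-1.12 -0.34 -0.37  2.43 -0.3   1.07 -2.1 ] tilt 8.4 d az -174.1 y [-0.145 -0.015 -0.989] z [ 0.704 -0.704 -0.093] F [ 0.7 -0.2  0.4] g 0.994
shift mm [-120.8   47.7  627.2]
```

```bash
python3 -m jog '[[[-27,-10,31],0.07],[[-54,-20,62],0.14],[[-82,-30,93],0.21],[[-109,-40,124],0.28],[[-137,-50,155],0.35],[[-165,-60,187],0.42],[[-190,-68,216],0.49],[[-185,-70,257],0.49],[[-178,-72,298],0.49],[[-171,-74,339],0.49],[[-164,-76,380],0.49],[[-157,-78,421],0.49],[[-150,-80,462],0.49],[[-142,-82,503],0.49],[[-134,-84,544],0.49],[[-121,-85,581],0.49],[[-121,-85,590],0.49],[[-121,-85,590],0.49]]' >/dev/null
python3 - <<'E'
from h import *
c=cam("top"); crop(c,330,150,150,110,5,"t5.png"); np.savez("top2.npz",**c)
p,r,o=tool(); g=np.array([.509,-.142,.035]); y=r[:,1]
rep(g+y*.019); print("across",r[:,1]@[-.29,.957,0],"along",r[:,1]@[.957,.29,0],"zaz",np.degrees(np.arctan2(r[1,2],r[0,2])))
E
```

```text
t 43.97 p [ 0.5128 -0.1162  0.2496] q [-0.29  0.31  0.47  1.82 -0.11  1.19 -1.06] tilt 8.4 d az -174.4 y [-0.145 -0.014 -0.989] z [ 0.286 -0.958 -0.028] F [-0.5 -0.3  0.2] g 0.994
shift mm [-19.8 232.2  29.7]
across 0.028550390872007246 along -0.14313124997775642 zaz -73.39651117980618
```

View pics/t5.png

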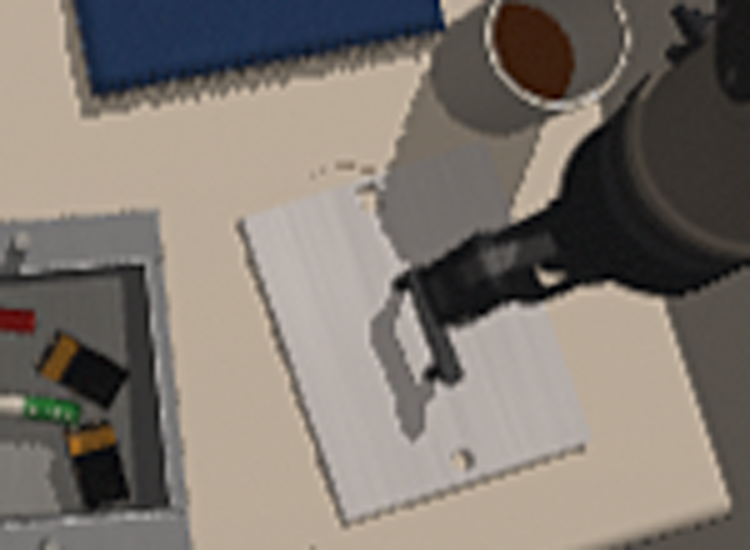

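All four cells are in the hopper: red at crop (15,320), green (50,405) and two black/orange blocks (85,370) and (95,465). The handle bar at (435,330) lies between the fingers' line. I descend.

```bash
python3 -m jog '[[[-10,40,15],0],[[-20,80,30],0],[[-20,120,30],0],[[-20,160,30],0],[[-20,195,30],0],[[-20,218,30],0],[[-20,230,30],0],[[-20,230,30],0]]' 60
python3 - <<'E'
from h import *
p,r,o=tool(); g=np.array([.509,-.142,.035]); y=r[:,1]
rep(g+y*.019)
E
python3 -m jog '[[[0,0,0],0],[[0,0,0],0],[[0,0,0],0],[[0,0,0],0],[[0,0,0],0]]' 0 80;python3 - <<'E'
from h import *
c=cam("top"); crop(c,330,150,150,110,5,"t6.png")
rep()
E
```

```text
t: 44.63
eef_pos: [0.5049, -0.1396, 0.017]
tool_rot: [0.051, -0.157, 0.701, -0.694]
contact_force: [0.1, 0.8, 0.3]
gripper_width: 0.701
t 44.63 p [ 0.5049 -0.1396  0.017 ] q [-0.15  0.63  0.37  1.98 -0.27  0.73 -0.89] tilt 8.6 d az -175.1 y [-0.149 -0.013 -0.989] z [ 0.289 -0.957 -0.031] F [0.1 0.8 0.3] g 0.701
shift mm [-0.5  0.6  2.9]
t: 45.05
eef_pos: [0.5085, -0.1418, 0.0205]
tool_rot: [0.053, -0.154, 0.7, -0.695]
contact_force: [-0.9, 1.5, 8.0]
gripper_width: 0.117
t 45.1 p [ 0.5086 -0.1418  0.0205] q [-0.15  0.63  0.37  1.97 -0.27  0.73 -0.89] tilt 8.2 d az -174.3 y [-0.141 -0.014 -0.99 ] z [ 0.288 -0.957 -0.027] F [-1.   0.9  6.8] g 0.119
```

View pics/t6.png

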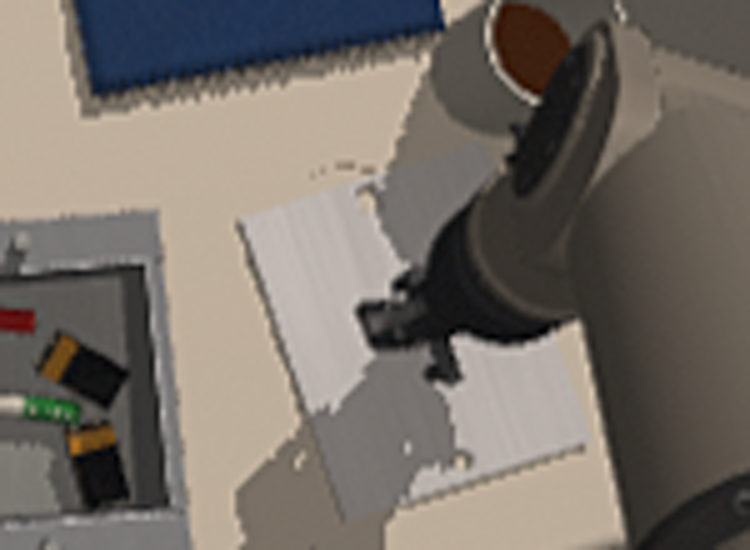

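```bash
python3 -m jog '[[[2,-15,0],0],[[5,-40,-1],0],[[8,-75,-10],0],[[10,-110,-30],0],[[8,-140,-60],0.04],[[3,-150,-95],0.1],[[-2,-150,-130],0.16],[[-6,-150,-165],0.2],[[-10,-150,-200],0.227],[[-13,-150,-230],0.227],[[-13,-150,-238],0.227],[[-13,-150,-238],0.227]]'
python3 - <<'E'
from h import *
p,r,o=tool(); rep(np.array([.4725,.093,.18])+r[:,1]*.019)
c=cam("top"); crop(c,270,150,150,110,5.2,"t7.png"); np.savez("top3.npz",**c)
c=cam("scene"); crop(c,220,130,150,110,5.2,"s9.png"); np.savez("sc3.npz",**c)
E
```

```text
t: 46.1
eef_pos: [0.4717, 0.0953, 0.1724]
tool_rot: [0.026, 0.077, -0.702, 0.708]
contact_force: [0.4, -0.7, -3.4]
gripper_width: 0.119
t 46.1 p [0.4717 0.0953 0.1724] q [-0.67  0.33  0.44  1.99 -0.19  1.01 -1.62] tilt 8.3 d az -174.6 y [-0.144 -0.014 -0.989] z [ 0.073 -0.997  0.003] F [ 0.4 -0.7 -3.4] g 0.119
shift mm [ 0.5 11.4  2.4]
```

View pics/t7.png

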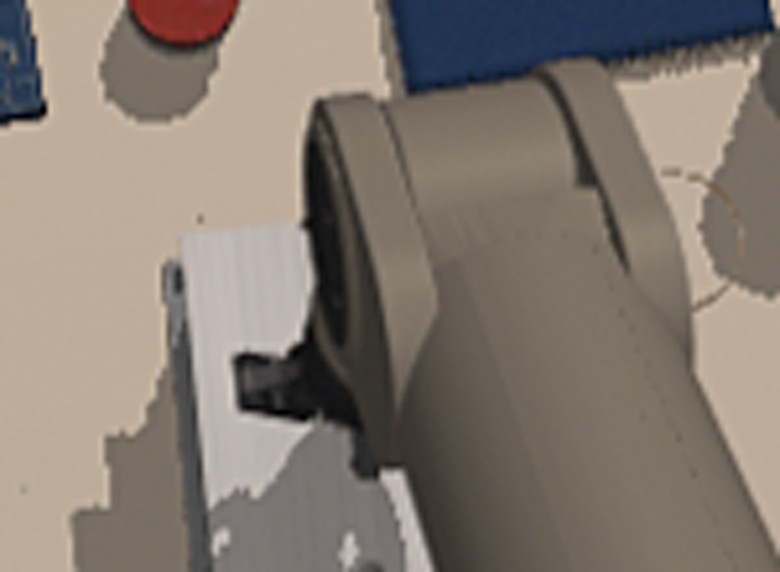

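View pics/s9.png

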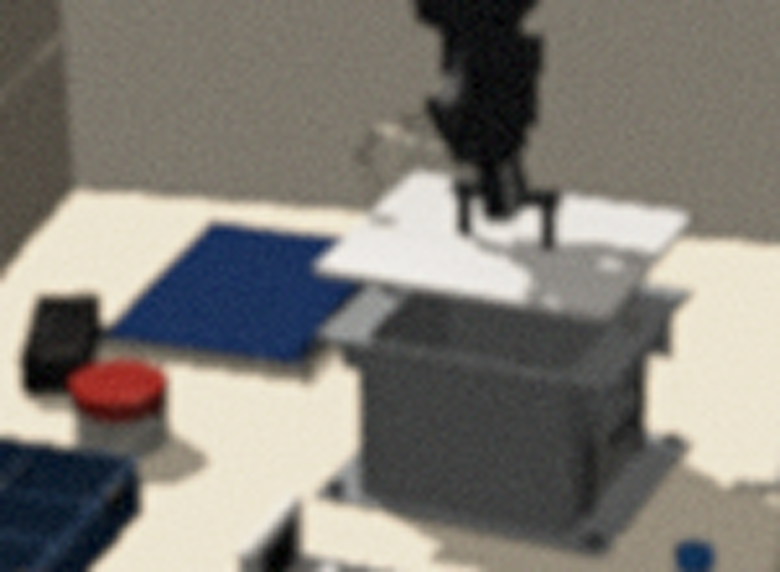

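Run:
```python
from h import *
c=dict(np.load("sc3.npz")); crop(c,275,155,85,40,9.4,"s10.png")
s=cv2.imread("pics/s8.png"); cv2.imwrite("pics/s8z.png",cv2.resize(s[290:420,360:720],None,fx=2.2,fy=2.2,interpolation=cv2.INTER_CUBIC))
P=[]
for u in range(285,350,3):
  for v in range(165,188,2):
    w=px2w(c,u,v)
    if .12<w[2]<.22: P.append(w)
P=np.array(P); 
m=np.abs(P[:,2]-np.median(P[:,2]))<.012; P=P[m]
A=np.c_[P[:,:2]-[.4725,.093],np.ones(len(P))]; k,res,_,_=np.linalg.lstsq(A,P[:,2],rcond=None)
e=P[:,2]-A@k; m=abs(e)<.004; k=np.linalg.lstsq(A[m],P[m,2],rcond=None)[0]; print(len(P),m.sum(),k, e[m].std())
```

```text
185 179 [-0.00185003 -0.02634506  0.15828296] 0.001617805223594381
```

View pics/s10.png

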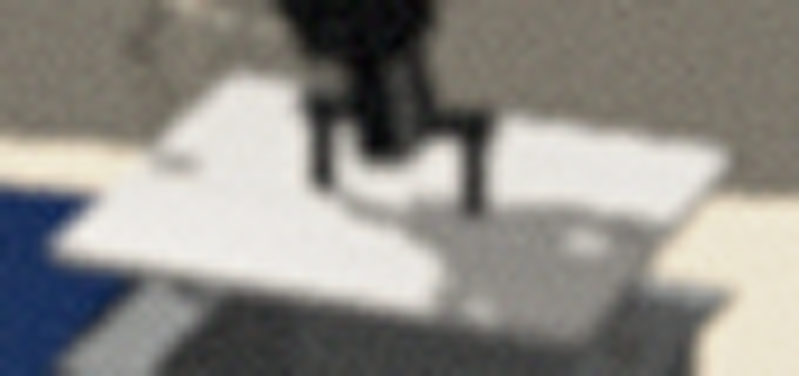

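View pics/s8z.png

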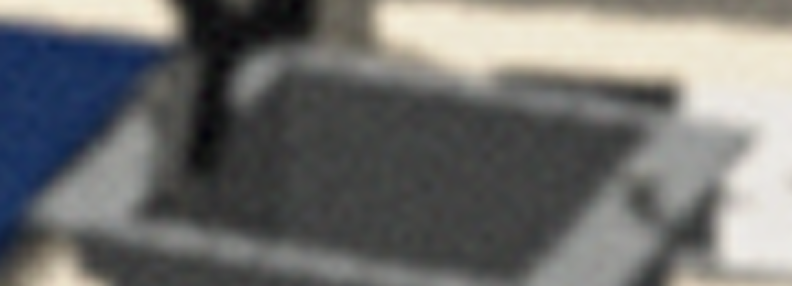

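Run:
```python
from h import *
c=dict(np.load("sc3.npz")); k=np.array([0,-.0263,.1583])
def on(u,v):
    z=.158
    for _ in range(5):
        w=px2w(c,u,v,z); z=k@[w[0]-.4725,w[1]-.093,1]
    return w
W={n:on(275+x/9.4,155+y/9.4) for n,(x,y) in dict(A=(240,73),B=(728,153),C=(600,338),D=(50,247),slot=(178,160)).items()}
for n,w in W.items(): print(n,w.round(4))
print("centre",((W["A"]+W["B"]+W["C"]+W["D"])/4).round(4)); d=(W["B"]+W["C"]-W["A"]-W["D"]); print(np.degrees(np.arctan2(-d[1],-d[0])),np.linalg.norm(d)/2)
p,r,o=tool(); print("grip",(p-.019*r[:,1]).round(4))
t=dict(np.load("top3.npz"))
for n,(x,y) in dict(tl=(182,235),bl=(205,575)).items():
    print(n,px2w(t,270+x/5.2,150+min(y,570)/5.2,.156).round(4))
# pins in s8 via scene: near pin foot/top
z8=lambda x,y:(200+(360+x/2.2)/4.6,110+(290+y/2.2)/4.6)
print("near pin mid",px2w(c,*z8(640,190),.118).round(4))
```

```text
A [0.5644 0.0289 0.16  ]
B [0.3851 0.02   0.1602]
C [0.3684 0.1645 0.1564]
D [0.5563 0.1799 0.156 ]
slot [0.5501 0.1024 0.1581]
centre [0.4686 0.0983 0.1582]
3.7951506455169897 0.1840620276693471
grip [0.4753 0.0917 0.1912]
tl [0.5581 0.1752 0.156 ]
bl [0.3964 0.1685 0.156 ]
near pin mid [0.3901 0.0917 0.118 ]
```

```bash
python3 -m jog '[[[-3,12,1],0],[[-4.5,22,1],0],[[-5,26,1],0],[[-5.3,28,1],0],[[-5.6,30,1],0]]'
python3 - <<'E'
from h import *
p,r,o=tool(); rep(); print("grip",(p-.019*r[:,1]).round(4), o["torque"].round(2))
E
```

```text
t: 46.62
eef_pos: [0.4738, 0.0886, 0.1449]
tool_rot: [0.03, 0.075, -0.702, 0.708]
contact_force: [-15.6, -6.5, 54.9]
gripper_width: 0.124
t 46.62 p [0.4738 0.0886 0.1449] q [-0.64  0.37  0.43  2.01 -0.21  0.95 -1.6 ] tilt 8.5 d az -174.6 y [-0.147 -0.014 -0.989] z [ 0.064 -0.998  0.004] F [-15.6  -6.5  54.9] g 0.124
grip [0.4766 0.0888 0.1637] [-1.25  4.74  0.18]
```

```bash
python3 -m jog '[[[2.5,-2.7,0.7],0],[[2.5,-2.7,0.7],0]]'
python3 - <<'E'
from h import *
p,r,o=tool(); rep(); print("grip",(p-.019*r[:,1]).round(4), o["torque"].round(2))
c=cam("top"); crop(c,270,150,150,110,5.2,"t8.png")
c=cam("scene"); crop(c,220,130,150,110,5.2,"s11.png")
E
```

```text
t: 46.78
eef_pos: [0.4723, 0.0887, 0.1456]
tool_rot: [0.028, 0.074, -0.702, 0.708]
contact_force: [-3.2, -3.6, 12.7]
gripper_width: 0.118
t 46.78 p [0.4723 0.0887 0.1456] q [-0.64  0.37  0.43  2.01 -0.21  0.95 -1.6 ] tilt 8.3 d az -174.4 y [-0.143 -0.014 -0.99 ] z [ 0.065 -0.998  0.005] F [-3.2 -3.6 12.7] g 0.118
grip [0.4751 0.0889 0.1644] [-0.69  0.54  0.02]
```

View pics/s11.png

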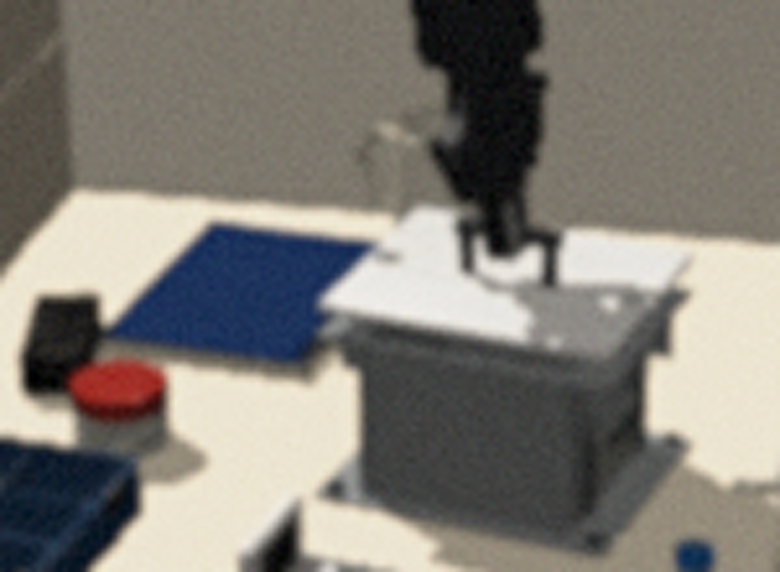

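```bash
python3 -m jog '[[[0.8,1,0],0],[[1.8,1,0],0],[[2.8,1,0],0]]'
python3 - <<'E'
from h import *
p,r,o=tool(); rep(); print("grip",(p-.019*r[:,1]).round(4), o["torque"].round(2))
E
```

```text
t: 47.13
eef_pos: [0.4722, 0.0887, 0.1456]
tool_rot: [0.026, 0.072, -0.702, 0.708]
contact_force: [5.4, -2.1, 6.1]
gripper_width: 0.118
t 47.13 p [0.4722 0.0887 0.1456] q [-0.65  0.36  0.43  2.02 -0.21  0.94 -1.6 ] tilt 8.0 d az -174.2 y [-0.138 -0.014 -0.99 ] z [ 0.065 -0.998  0.005] F [ 5.4 -2.1  6.1] g 0.118
grip [0.4748 0.0889 0.1644] [-0.45 -1.05  0.08]
```

```bash
python3 -m jog '[[[-1.7,1.5,0],0],[[-1.8,2,0],0]]'
python3 - <<'E'
from h import *
p,r,o=tool(); rep(); print("grip",(p-.019*r[:,1]).round(4), o["torque"].round(2))
c=cam("scene"); np.savez("sc4.npz",**c); k=275
P=[]
for u in range(285,350,3):
  for v in range(172,196,2):
    w=px2w(c,u,v)
    if .105<w[2]<.16: P.append(w)
P=np.array(P); A=np.c_[P[:,:2]-[.4725,.093],np.ones(len(P))]
m=np.abs(P[:,2]-np.median(P[:,2]))<.012
for _ in range(4):
    k=np.linalg.lstsq(A[m],P[m,2],rcond=None)[0]; m=np.abs(P[:,2]-A@k)<.004
print(k,m.sum())
E
```

```text
t: 47.3
eef_pos: [0.4723, 0.0883, 0.1451]
tool_rot: [0.028, 0.073, -0.702, 0.708]
contact_force: [-7.0, -5.6, 39.1]
gripper_width: 0.115
t 47.3 p [0.4723 0.0883 0.1451] q [-0.64  0.37  0.43  2.02 -0.21  0.94 -1.6 ] tilt 8.2 d az -174.6 y [-0.143 -0.013 -0.99 ] z [ 0.065 -0.998  0.004] F [-7.  -5.6 39.1] g 0.115
grip [0.475  0.0886 0.1639] [-1.07  2.52  0.12]
[-0.00428042 -0.00725994  0.13129943] 172
```

Run:
```python
from h import *
c=dict(np.load("sc4.npz")); crop(c,275,162,85,40,9.4,"s12.png")
t=cam("top"); crop(t,295,185,75,60,10,"t9.png"); np.savez("top4.npz",**t)
```

```text
(no output)
```

View pics/s12.png

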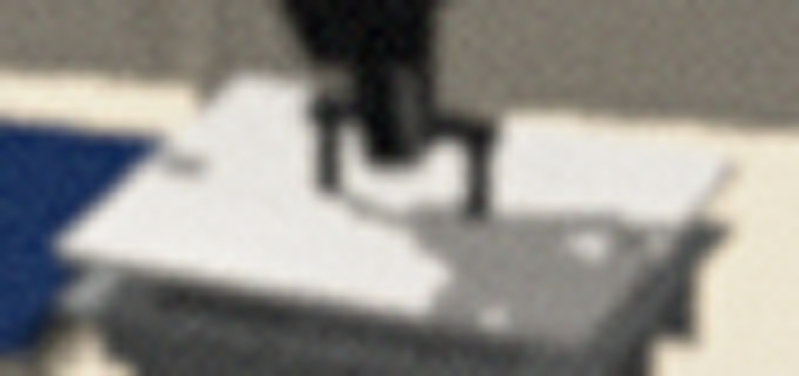

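View pics/t9.png

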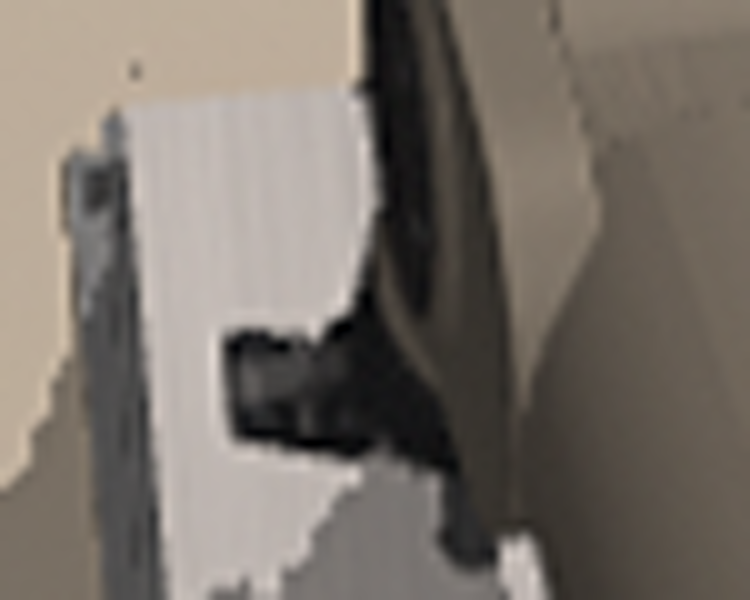

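Run:
```python
from h import *
t=dict(np.load("top4.npz"))
f=lambda x,y,z: px2w(t,295+x/10,185+y/10,z).round(4)
print("plate tl",f(125,103,.1313),"plate left edge low",f(165,600,.1313),f(147,350,.1313))
print("flange tl",f(104,110,.11))
# expected flange corner & plate corner for hopper centre h
a=np.radians(3.8); ex=np.array([np.cos(a),np.sin(a)]); ey=np.array([-ex[1],ex[0]])
h=np.array([.4725,.093]); print("exp flange tl",h+.093*ex+.075*ey,"exp plate tl",h+.092*ex+.075*ey)
n=f(147,350,.1313)[:2]; print("plate edge y' rel hopper",(n-h)@ey-.075, (f(125,103,.1313)[:2]-h)@ey-.075,(f(125,103,.1313)[:2]-h)@ex-.092)
g=f(104,110,.11)[:2]; print((g-h)@ey-.075,(g-h)@ex-.093)
c=dict(np.load("sc4.npz")); s=lambda x,y,z: px2w(c,275+x/9.4,162+y/9.4,z)[:2]
W=[s(240,75,.1313),s(733,158,.1313),s(598,345,.1313),s(55,250,.1313)]; C=sum(W)/4; print("scene centre",C,C+[.0027,-.004]); sl=s(183,163,.1313); print("slot rel",(sl+[.0027,-.004]-h)@ex,(sl+[.0027,-.004]-h)@ey)
```

```text
plate tl [0.5606 0.1675 0.1313] plate left edge low [0.4323 0.1608 0.1313] [0.4965 0.1636 0.1313]
flange tl [0.5615 0.1719 0.11  ]
exp flange tl [0.56032499 0.17399858] exp plate tl [0.55932719 0.17393231]
plate edge y' rel hopper -0.006145789948181282 -0.006502521237482281 0.0008437149363296204
-0.0021718412873572707 0.0010333414195524832
scene centre [0.46908014 0.09490941] [0.47178014 0.09090941]
slot rel 0.08043612573556407 -0.003293214123547988
```

The plate sits level on the pins, but its left edge is about 4 mm to −y of the flange edge; x is fine. Lift slightly, shift +y, press again.

```bash
python3 -m jog '[[[0.6,-4,0],0],[[0.4,-4,-2],0],[[0.2,-4,-3.5],0],[[-0.2,-1,-3.5],0]]'
python3 - <<'E'
from h import *
p,r,o=tool(); rep(); print("grip",(p-.019*r[:,1]).round(4), o["torque"].round(2))
E
```

```text
t: 47.73
eef_pos: [0.4703, 0.0939, 0.1423]
tool_rot: [0.028, 0.075, -0.701, 0.708]
contact_force: [0.3, -0.2, -3.1]
gripper_width: 0.121
t 47.73 p [0.4703 0.0939 0.1423] q [-0.65  0.37  0.43  2.02 -0.21  0.94 -1.61] tilt 8.4 d az -174.3 y [-0.145 -0.014 -0.989] z [ 0.068 -0.998  0.005] F [ 0.3 -0.2 -3.1] g 0.121
grip [0.4731 0.0942 0.1611] [ 0.05 -0.25  0.01]
```

```bash
python3 -m jog '[[[-0.4,3,0],0],[[-0.9,6,0],0],[[-0.9,6,0],0]]'
python3 - <<'E'
from h import *
p,r,o=tool(); rep(); print("grip",(p-.019*r[:,1]).round(4), o["torque"].round(2))
E
```

```text
t: 47.98
eef_pos: [0.4702, 0.0935, 0.1357]
tool_rot: [0.028, 0.075, -0.701, 0.708]
contact_force: [1.0, 0.2, -3.2]
gripper_width: 0.113
t 47.98 p [0.4702 0.0935 0.1357] q [-0.65  0.38  0.42  2.02 -0.22  0.93 -1.6 ] tilt 8.4 d az -174.2 y [-0.145 -0.015 -0.989] z [ 0.068 -0.998  0.005] F [ 1.   0.2 -3.2] g 0.113
grip [0.4729 0.0938 0.1545] [ 0.18 -0.48 -0.06]
```

It's over the pins and sinking freely. Continue to seat.

```bash
python3 -m jog '[[[-0.5,3,0],0],[[-0.9,6,0],0],[[-1.3,9,0],0],[[-1.4,10,0],0]]'
python3 - <<'E'
from h import *
p,r,o=tool(); rep(); print("grip",(p-.019*r[:,1]).round(4), o["torque"].round(2))
E
```

```text
t: 48.32
eef_pos: [0.4705, 0.0932, 0.1303]
tool_rot: [0.029, 0.075, -0.702, 0.707]
contact_force: [-14.9, -3.0, 53.6]
gripper_width: 0.117
t 48.32 p [0.4705 0.0932 0.1303] q [-0.64  0.39  0.42  2.03 -0.23  0.92 -1.59] tilt 8.5 d az -175.3 y [-0.147 -0.012 -0.989] z [ 0.066 -0.998  0.002] F [-14.9  -3.   53.6] g 0.117
grip [0.4733 0.0934 0.1491] [-0.52  4.35  0.06]
```

```bash
python3 -m jog '[[[0.6,-4,0],0],[[0.6,-4,0],0]]'; python3 -m jog '[[[0.6,-4,0],0],[[0.6,-4,0],0],[[0.6,-4,0],0],[[0.6,-4,0],0]]' 60
python3 - <<'E'
from h import *
rep()
c=cam("scene"); crop(c,275,162,85,45,9.4,"s13.png")
P=[]
for u in range(285,350,3):
  for v in range(174,200,2):
    w=px2w(c,u,v)
    if .095<w[2]<.15: P.append(w)
P=np.array(P); A=np.c_[P[:,:2]-[.4725,.093],np.ones(len(P))]
m=np.abs(P[:,2]-np.median(P[:,2]))<.012
for _ in range(4):
    k=np.linalg.lstsq(A[m],P[m,2],rcond=None)[0]; m=np.abs(P[:,2]-A@k)<.004
print(k,m.sum())
E
```

```text
t: 48.48
eef_pos: [0.471, 0.0934, 0.1315]
tool_rot: [0.027, 0.074, -0.702, 0.708]
contact_force: [0.4, -0.9, -1.3]
gripper_width: 0.122
t: 48.82
eef_pos: [0.4704, 0.0935, 0.1345]
tool_rot: [0.028, 0.075, -0.701, 0.708]
contact_force: [-0.1, 1.0, 0.0]
gripper_width: 0.678
t 48.82 p [0.4704 0.0935 0.1345] q [-0.65  0.38  0.42  2.02 -0.22  0.92 -1.6 ] tilt 8.4 d az -174.3 y [-0.145 -0.014 -0.989] z [ 0.068 -0.998  0.005] F [-0.1  1.   0. ] g 0.678
[-0.00345996  0.0015605   0.11657825] 166
```

View pics/s13.png

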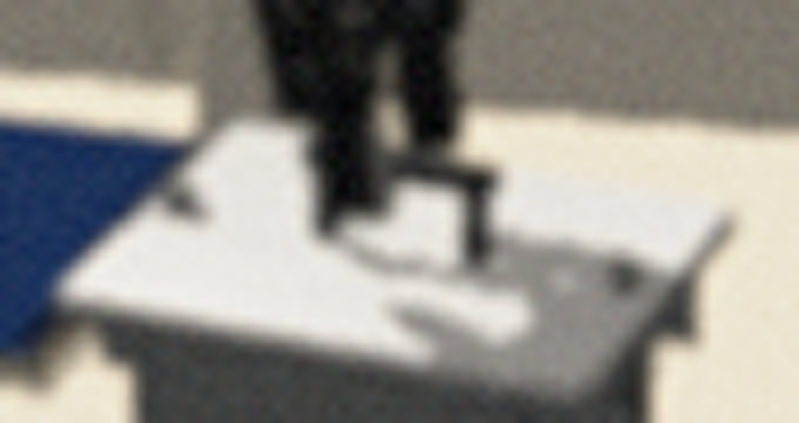

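Both pins stand through the plate (crop 180,200 and 625,275). The plate top is at 0.1166 m, level, against 0.115 expected. Retreat and check everything.

```bash
python3 -m jog '[[[0,-30,0],0],[[0,-70,0],0],[[0,-110,0],0],[[0,-150,0],0],[[40,-175,0],0],[[80,-190,0],0],[[120,-200,0],0],[[160,-210,0],0],[[160,-210,0],0]]' 85 >/dev/null
python3 - <<'E'
from h import *
rep()
c=cam("top"); cv2.imwrite("pics/top9.png",cv2.resize(c["img"][:,:,::-1],(800,600))); crop(c,290,180,90,85,6.5,"t10.png")
c=cam("scene"); crop(c,170,120,220,165,3.6,"s14.png")
P=[]
for u in range(285,350,3):
  for v in range(174,200,2):
    w=px2w(c,u,v)
    if .095<w[2]<.15: P.append(w)
P=np.array(P); A=np.c_[P[:,:2]-[.4725,.093],np.ones(len(P))]
m=np.abs(P[:,2]-np.median(P[:,2]))<.012
for _ in range(4):
    k=np.linalg.lstsq(A[m],P[m,2],rcond=None)[0]; m=np.abs(P[:,2]-A@k)<.004
print(k,m.sum())
E
```

```text
t 49.62 p [0.3391 0.0854 0.368 ] q [-0.82 -0.16  0.38  1.99  0.01  1.43 -1.95] tilt 8.2 d az -175.7 y [-0.143 -0.011 -0.99 ] z [ 0.069 -0.998  0.001] F [-0.5  0.4 -1.1] g 0.99
[-0.00323529 -0.00152681  0.11664169] 171
```

View pics/top9.png

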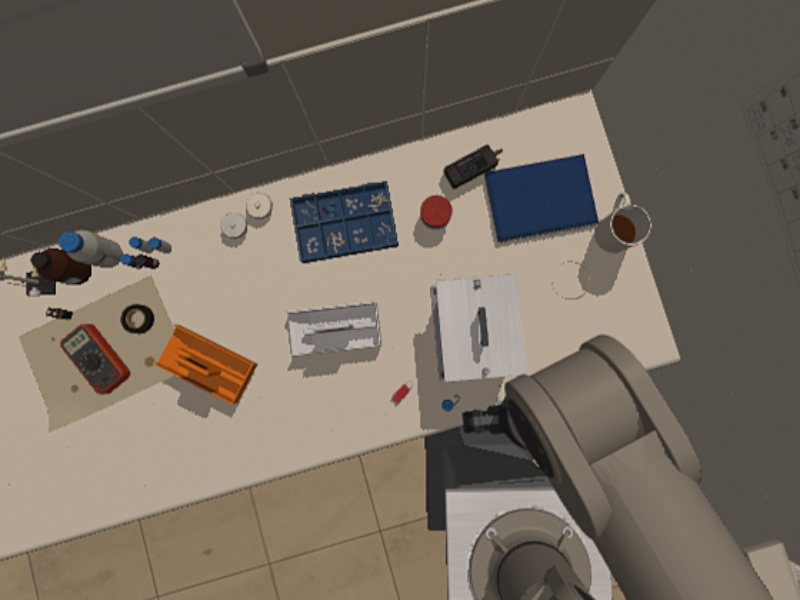

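View pics/s14.png

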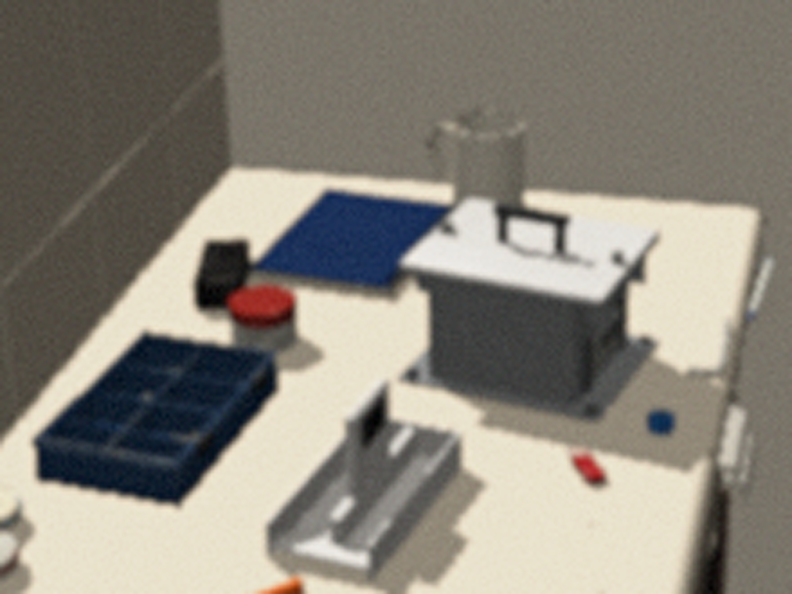

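The cover lies flush with both pins through it. The tray is empty and upright at (335,330) in the top view, clear of the hopper, and nothing else has moved. I'm handing in.

```bash
python3 -c "
from station import *
print(hand_in())"
```

```text
the job is handed in; nothing more can be done
None
```

The job is done and handed in at about 49.7 s of the 64 s allowed. All four cells are in the hopper, the empty tray is upright on the worktop, and the cover lies flush over both pins.

**How the tray was tipped:** the moves only shift and spin about the finger axis, so I got the lean by commanding poses just past the arm's reach. I first picked the tray up, turned it about 157° and set it down again. I then gripped it with a 31° lean over its back end, carried it over the hopper and spun it half a turn, which tipped it about 61°.

**What the last checks showed:**
- **Cells:** before covering, the top camera showed one red, one green and two block cells in the hopper.
- **Tray:** it is empty and upright, clear of the hopper and close to where it started, but reversed end for end.
- **Cover:** both pins stand through the plate. Its top measured level at 116.6 mm against 115 mm expected, within camera accuracy. The gripper is open and well clear.
- **Other things:** the orange tray, tin, mug and the rest look unmoved.

**What went less well:**
- **Cover fit:** the first try rested on top of the pins, about 4 mm off to one side. I measured the offset and corrected it, with wrist force up to about 55 N against the 120 N limit.
- **Joint 1:** in one early free-air test joint 1 reached its range limit of −2.96 rad, with a brief 37 N wrist-force reading. I saw no contact, but I cannot rule out a slight overshoot.

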